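# Set the tube stop with the thumbwheel and feed a square tube down the rollers

## Task

Set the end stop of the tube-feed cradle by rolling its edge thumbwheel with a fingertip until the stop's pointer lines up with the tall flag (not the low one); do not push the stop itself. Then, with the stop set, lay the long square tube lengthwise on the upper part of the sloped roller lane and let it go, so that it rolls down and rests against the stop. Leave the short square tube and the other loose things where they are.

Things in the scene. Friction and masses are not known exactly. Their poses are not given: they have to be found in the camera images.
- rig: Tube-feed cradle, fixed to the table; origin at table level, yaw within 0.12 of 0, z up. In its frame (mm): sloped roller lane centred on x=60, from y=-235 (upper end) to y=185 (lower end); grey thumbwheel console at x -130..-20, y 45..155, about 115 high, on the robot's side of the lane; base plate x 10..185, 12 thick.
- bar_mid (a point): Middle of the blue overhead bar of a T-stand (fixed, dia 44, along the rig's y, 140 long, axis 190 above the table, on one upright under its middle). It is 42 mm nearer the robot than the wheel's top and 70 mm higher: a tool must come to the wheel leaning about 35 degrees, its body away from the robot (rig's +x).
- crossbar_mid (a point): Middle of the blue hoop over the lane (dia 30, along the rig's x, 175 long, axis 190 above the table, a post at each end); the tube rolls under it to reach the stop.
- wheel_top (a point): Outermost rim point of the black thumbwheel: radius 40, flat rim 16 wide with 24 ribs, bevelled sides, stands 12 out of its sloped console face. This frame's z is the outward normal, 35 degrees from vertical towards the rig's +x (the lane); y is the rig's y, along which the rim is rolled, either way.
- wheel (a joint): Turn of the thumbwheel (rad), 0 at the start, within 2.5 either way; grows as the outer rim moves to the rig's +y and carries the stop to +y too, 20 mm per rad (half the rim's travel). Resists with about 2.5 N at the rim, stays where it is left; a rubber-ribbed rim, bearing rigid: a press of 5 to 10 N grips well for rolling.
- stop (a joint): Position of the stop along the rig's y (m), 0 at the start, range -0.05 to 0.05; driven by the wheel.
- pointer (a point): Tip of the upright pointer blade (8 x 4 mm, 40 tall) carried by the stop, on the lane's far side.
- stop_face (a point): Middle of the stop's face (54 wide, 38 tall) that meets the tube's end, on the lane's centre line; y axis is the rig's y, the tube comes from -y.
- flag_tall: Tall aluminium flag, 62 high, 20 x 4 mm, fixed on the level rail beside the lane's far side; origin at its foot centre, y axis along the rail (rig's y). It stands 16 to 40 mm to one or the other side of the pointer's start. Lined up: pointer and flag at the same position along that y.
- flag_low: Low flag, 30 high, otherwise the same, on the other side of the pointer; ignore it. Fixed.
- tube_long_mid (a point): Centre of the long square steel tube to be loaded: 150 long (its x axis), 45 x 45, hollow, about 0.6 kg, lying on the table.
- lane_load (a point): Good loading place: at the roller tops on the lane's centre line, 90 mm up the lane (-y) from the hoop; the middle of the long tube's underside can be set here. Axes are the rig's. Lane falls 8 degrees towards +y; nine free rollers, dia 24, 46 apart; guide rails 62 apart inside rise 12 above the rollers; open on top. The tube rolls from here by itself, in about 1 to 2 s.
- tube_short_mid (a point): Centre of the short square tube, 95 long (x axis), 45 x 45. Leave alone.
- pipe_mid (a point): Centre of a standing round pipe offcut, dia 60, 75 tall. Leave alone.
- flange_mid (a point): Centre of a lying steel flange ring, dia 110, 14 thick. Leave alone.
- brush_mid (a point): Flat brush, 200 long along its x axis, about 30 high, lying. Leave alone.
- jar_mid (a point): Centre of a closed grey jar, dia 68, 90 tall. Leave alone.
- square_mid (a point): L-shaped red welding square lying, 110 x 97, 30 high. Leave alone.
There are look-alikes about, which are no part of the job. Leave any pink or yellow look-alike of the part that bears tube_long_mid alone.

How it is judged:
By the outcome, as a careful person would: the job done as asked, in the order asked, and still so for the second after the job is handed in, with the robot touching nothing.
It also fails if it takes over 72 s, if anything falls off the work surface, if the arm or the gripper's body presses on something with over 40 N, if the wrist force passes 120 N, or if a joint passes its speed limit or range.

## Robot

A 7-joint arm with a two-finger parallel gripper is mounted at the origin on the work surface. World frame = base frame: x ahead of the robot, y to its left, z up, the work surface at z = 0. Lengths are in m, angles in rad, forces in N, time in s.
With the tool pointing down it reaches from about 0.4 to 0.85 m from the base axis. Payload 4.5 kg.
Tool frame: the origin (TCP) lies on the centre line of the jaws, within the pads' length; the fingertips stand 14 mm ahead of it and the grasp point (between the pads) lies 5 mm behind it; z points along the fingers, y is the direction in which the jaws open and shut (so a half turn about z gives the same grasp; the last joint's range is limited). The gripper opens to 88 mm and grips with 3 to 60 N. Pads are 18 mm wide; open, the fingers measure 123 mm over their backs; the gripper's body (75 mm by 187 mm) begins 45 mm behind the grasp point.
Start: joints at [-1.177, 0.689, -0.195, 1.565, 0.157, 0.902, -0.215], TCP at [0.22, 0.585, 0.253] pointing down, gripper open.
Joint ranges: [-3.01, 3.01], [-0.46, 2.08], [-1.47, 1.51], [0.13, 2.56], [-1, 4.14], [0.04, 2.09], [-2.66, 2.66]. Speed limits (rad/s): [2.57, 2.57, 3.14, 3.14, 3.14, 3.14, 3.14].

## Interface

Orientations are given as a rotation vector (axis times angle).
In Python, from workcell import bot gives the robot as it stands.
- The arm moves only by the shell command python3 -m handwheel 'ROWS'. ROWS is JSON, a list that holds one entry, the list of rows, each a list of 5 numbers: the opening, from 0 (shut) to 1 (fully open), then the shift along the tool's x, y, z in units of 400 mm (1.0 is 400 mm), then the turn about the tool's z in units of 45 degrees (1.0 is 45 degrees). In form: [[[gripper, dx, dy, dz, spin], ...]]. A call has 1 to 20 rows; each row is the pose to reach, as a shift and turn from the pose commanded when the call began, along the tool's axes at that moment; what a row does not reach only later rows make up. A row lasts 1/8 s, in which the tool goes at most 62.5 mm and 10.7 degrees, less where a joint would pass 70% of its speed; a pose out of reach is approached as far as the arm can. A call with a number of a shift or a turn outside -1 to 1 is refused whole. A call with a gripper value outside its range is refused whole. The fingers move at their own pace and stop on an object; the grip force is fixed at half the most. Time passes only in rows, so rows that repeat a pose let the fingers close. It gives the time, the measured TCP pose, the force and the opening at its end, in the units of the state.
- bot.read_state(): the state, without advancing time (a new reading comes with each control period).
- bot.read_camera(name): name is "scene" or "top"; returns a dict with "image" (400x640x3 uint8, red, green, blue), "K" (3x3 intrinsics, pixels), "rvec" (rotation vector, rad) and "tvec" (3), from world to camera coordinates, as OpenCV has them. Camera axes: x right, y down, z forward; pixel columns grow to the right and rows downward; lengths in m; the calibration is good to about 2 mm. A picture is of the moment at which its call begins. There is no depth.
- bot.sign_off(): hands the job in, once; it reports no verdict.
The state is a dict: "clock": time; "joint_positions": joint angles; "joint_velocities": joint speeds; "effort": joint torques, N m; "eef_pos": TCP position; "eef_rot": TCP orientation; "force": force on the tool from outside, world axes, zero at the start; "torque": the same for the moment, N m; "finger_gap": finger opening in m.
Only numpy, scipy, OpenCV 4.12 (cv2) and the standard library are available. Lean on these libraries where they do the work, as an engineer would, in place of code of your own. Each camera call takes 0.05 s, during which the arm holds its last target.

## Working session

There is one attempt and no reset: what is moved stays moved. The work goes in short steps, Python scripts to look and compute and a shell command to move; the robot and the scene stay as the last step left them, time stands still between calls to the robot, and variables do not carry over. Pictures are saved under pics/ and viewed, and the job is handed in when it is done.

```bash
ls; mkdir -p pics; python3 - <<'E'
from workcell import bot
import cv2,numpy as np
s=bot.read_state()
for k,v in s.items(): print(k,np.round(v,4))
for n in("scene","top"):
    c=bot.read_camera(n); cv2.imwrite(f"pics/{n}0.png",c["image"][:,:,::-1]); np.savez(f"{n}0.npz",**c); print(n,c["K"].tolist(),c["rvec"],c["tvec"])
E
```

```text
pics
clock 0.0
joint_positions [-1.1772  0.69   -0.1945  1.5663  0.1573  0.9025 -0.2151]
joint_velocities [-0.0022 -0.0013 -0.0003  0.0029 -0.0002 -0.0001 -0.0018]
effort [-1.10000e-03 -5.27557e+01 -1.26710e+00 -1.53420e+01 -5.26000e-02
  6.60000e-03  2.00000e-04]
eef_pos [0.2199 0.5844 0.2519]
eef_rot [-5.6190e-01 -3.0907e+00  2.9000e-03]
force [-0.6441 -0.4111  0.3085]
torque [ 0.0361 -0.015  -0.0243]
finger_gap 0.088
scene [[471.5461302096479, 0.0, 323.9884697674427], [0.0, 471.5461302096479, 199.69128018784698], [0.0, 0.0, 1.0]] [ 0.88189616  2.35408408 -1.28191407] [ 0.38425291 -0.07339037  1.76868611]
top [[378.5397059064723, 0.0, 317.2852943704368], [0.0, 378.5397059064723, 201.32377950753508], [0.0, 0.0, 1.0]] [ 2.18415803 -2.19040469  0.06363868] [0.0124828  0.51388742 1.28490245]
```

View pics/scene0.png

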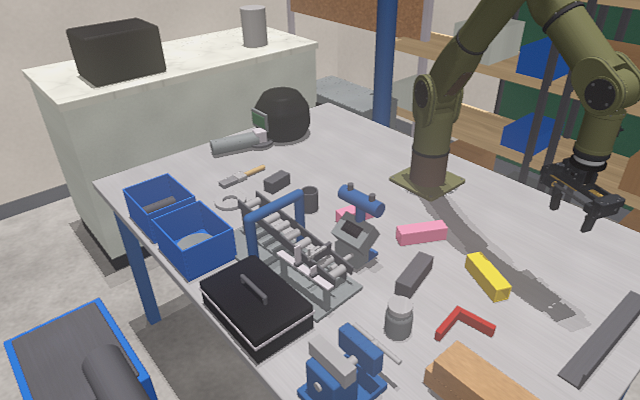

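View pics/top0.png

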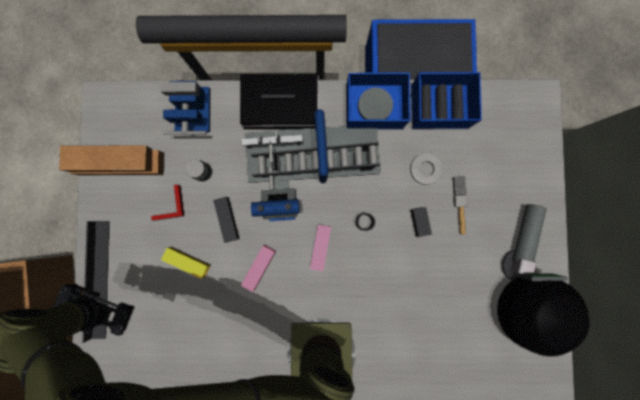

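```bash
cat > h.py <<'E'
import numpy as np,cv2
from scipy.spatial.transform import Rotation as R
def load(f): return dict(np.load(f))
def proj(c,P):
    return cv2.projectPoints(np.atleast_2d(np.float64(P)),c["rvec"],c["tvec"],c["K"],None)[0][:,0]
def ray(c,uv):
    M=cv2.Rodrigues(c["rvec"])[0]; o=-M.T@c["tvec"]; d=M.T@np.linalg.inv(c["K"])@np.array([uv[0],uv[1],1.]); return o,d/np.linalg.norm(d)
def onz(c,uv,z):
    o,d=ray(c,uv); return o+d*(z-o[2])/d[2]
def tri(c1,a,c2,b):
    o1,d1=ray(c1,a);o2,d2=ray(c2,b)
    t=np.linalg.lstsq(np.c_[d1,-d2],o2-o1,rcond=None)[0]
    p,q=o1+t[0]*d1,o2+t[1]*d2
    return (p+q)/2,np.linalg.norm(p-q)
def crop(c,x0,y0,x1,y1,s,f):
    cv2.imwrite(f,cv2.resize(c["image"][y0:y1,x0:x1,::-1],None,fx=s,fy=s,interpolation=cv2.INTER_CUBIC))
E
python3 - <<'E'
from h import *
s=load("scene0.npz");t=load("top0.npz")
crop(s,220,170,380,290,5,"pics/s_rig.png")
crop(t,200,90,400,240,4,"pics/t_rig.png")
crop(s,370,220,530,340,5,"pics/s_tube.png")
for c in(s,t): print(ray(c,(320,200)))
E
```

```text
(array([1.27173132, 0.91260383, 0.91166919]), array([-0.53230781, -0.64573077, -0.54743052]))
(array([0.432282  , 0.00513492, 1.31465445]), array([ 0.06621634, -0.00266228, -0.99780174]))
```

View pics/s_rig.png

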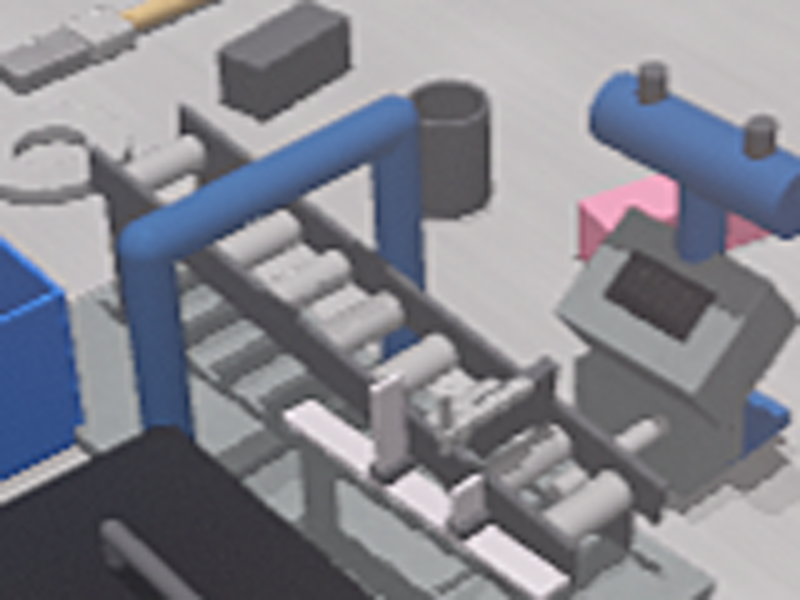

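View pics/t_rig.png

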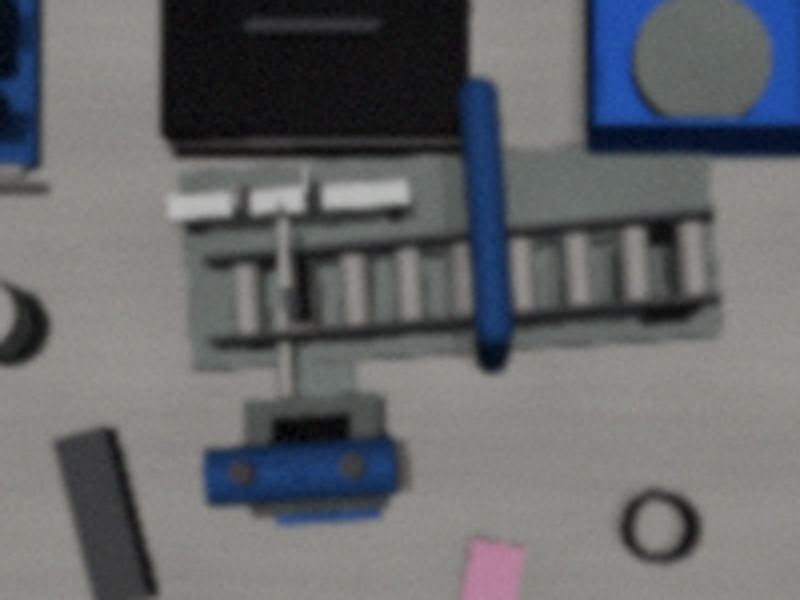

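View pics/s_tube.png

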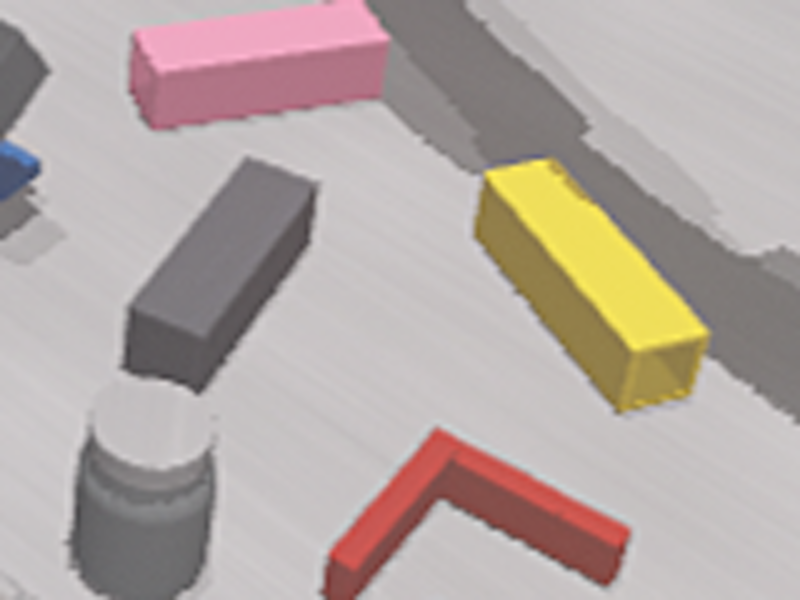

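```bash
python3 - <<'E'
from h import *
s=load("scene0.npz");t=load("top0.npz")
crop(s,270,230,350,290,10,"pics/s_stop.png")
crop(t,235,125,315,185,10,"pics/t_stop.png")
E
```

```text
(no output)
```

View pics/s_stop.png

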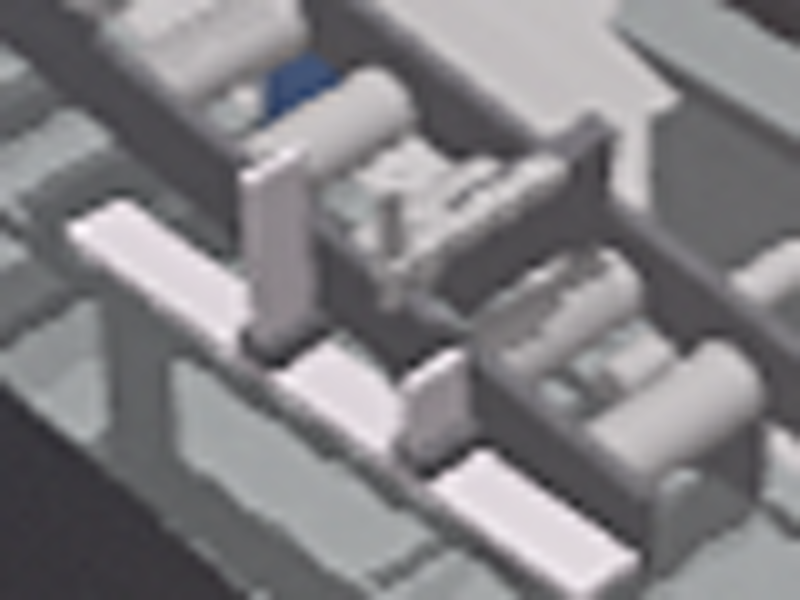

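View pics/t_stop.png

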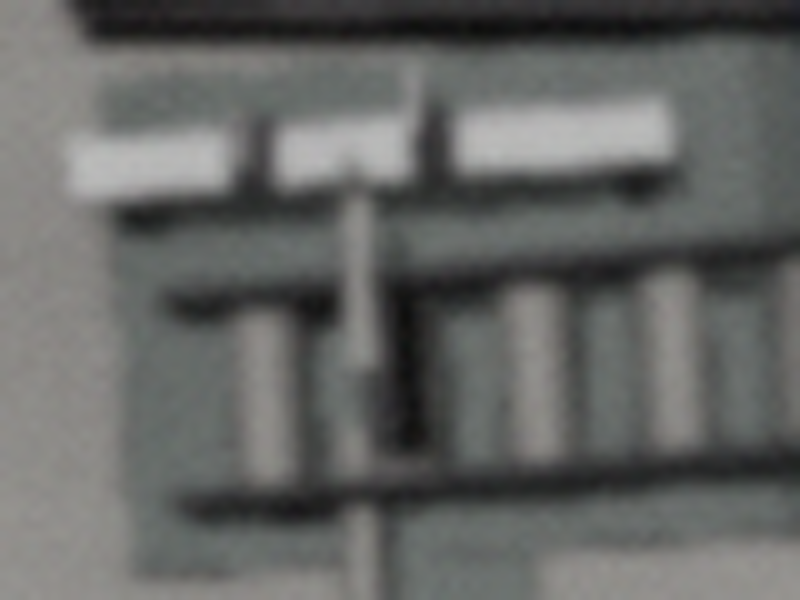

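```bash
python3 - <<'E'
from h import *
s=load("scene0.npz");t=load("top0.npz")
def S(x,y): return (270+(x-4.5)/10,230+(y-4.5)/10)
def T(x,y): return (235+(x-4.5)/10,125+(y-4.5)/10)
def p(n,a,b):
    P,e=tri(s,a,t,b); print(n,P.round(4),"gap",round(e,4))
p("ptr tip",S(388,192),T(350,160))
p("tall top far/near",S(275,163),T(413,92))
p("tall top farend",S(243,178),T(416,65))
p("low top",S(435,368),T(247,150))
p("rail right end near? ",S(125,205),T(672,155)) 
p("rail left far",S(580,600),T(70,140))
p("rail left near",S(637,558),T(75,200))
# hoop, bar
f=lambda x,y:(220+(x-2)/5,170+(y-2)/5)
g=lambda x,y:(200+(x-1.5)/4,90+(y-1.5)/4)
p("hoop far",f(150,232),g(478,95)); p("hoop near",f(395,108),g(493,358))
p("bar",f(697,148),g(302,472)); p("wheel",f(660,292),g(312,430))
p("bar +y end",f(775,195),g(212,478)); p("bar -y end",f(620,105),g(392,466))
E
```

```text
ptr tip [0.696  0.1604 0.1437] gap 0.0029
tall top far/near [0.7159 0.1397 0.1514] gap 0.0023
tall top farend [0.7249 0.1386 0.1506] gap 0.0015
low top [0.7078 0.196  0.1141] gap 0.0016
rail right end near?  [0.7107 0.0616 0.087 ] gap 0.0015
rail left far [0.7168 0.2598 0.0855] gap 0.0013
rail left near [0.6966 0.2581 0.0858] gap 0.0017
hoop far [0.7662 0.0045 0.1977] gap 0.0017
hoop near [ 0.5768 -0.0125  0.1867] gap 0.0181
bar [0.4861 0.1341 0.1915] gap 0.0043
wheel [0.5209 0.1379 0.1108] gap 0.0025
bar +y end [0.4844 0.1982 0.1919] gap 0.0118
bar -y end [0.4884 0.0691 0.1905] gap 0.0012
```

```bash
python3 - <<'E'
from h import *
s=load("scene0.npz");t=load("top0.npz")
I=t["image"]
T=lambda x,y: (235+(x-4.5)/10,125+(y-4.5)/10)
g=lambda x,y:(200+(x-1.5)/4,90+(y-1.5)/4)
# rail: white mask
m=(I.min(2)>195).astype(np.uint8); m[:125]=0;m[165:]=0;m[:,:230]=0;m[:,310:]=0
ys,xs=np.nonzero(m)
P=np.array([onz(t,(x,y),.0857) for x,y in zip(xs,ys)])
k=np.polyfit(P[:,1],P[:,0],1);print("rail dx/dy",k,"mean",P.mean(0), P[:,1].min(),P[:,1].max())
# blue hoop and bar, axis via mask in top
b=((I[:,:,2].astype(int)-I[:,:,0])>50).astype(np.uint8)
n,l,st,c=cv2.connectedComponentsWithStats(b)
for i in range(1,n):
  if st[i,4]>60:
    print(i,st[i],c[i].round(1))
    ys,xs=np.nonzero(l==i); Q=np.array([onz(t,(x,y),.19) for x,y in zip(xs,ys)])[:,:2]
    r=cv2.minAreaRect(Q.astype(np.float32)*1000);print(np.round(r[0],1),np.round(r[1],1),r[2])
# base plate corners at z .012
for q in [(182,172),(706,150),(720,335),(197,370)]: print("base",onz(t,g(*q),.012).round(4))
E
```

```text
Traceback (most recent call last):
IndexError: too many indices for array: array is 1-dimensional, but 2 were indexed
```

```bash
python3 - <<'E'
from h import *
s=load("scene0.npz");t=load("top0.npz")
I=t["image"]
T=lambda x,y: (235+(x-4.5)/10,125+(y-4.5)/10)
g=lambda x,y:(200+(x-1.5)/4,90+(y-1.5)/4)
print(I[138,250:290:4].tolist())
m=(I.min(2)>165).astype(np.uint8); m[:130]=0;m[148:]=0;m[:,:230]=0;m[:,306:]=0
ys,xs=np.nonzero(m)
P=np.array([onz(t,(x,y),.0857) for x,y in zip(xs,ys)])
if len(P):
  k=np.polyfit(P[:,1],P[:,0],1);print("rail dx/dy",k,"mean",P.mean(0), P[:,1].min(),P[:,1].max())
b=((I[:,:,2].astype(int)-I[:,:,0])>40).astype(np.uint8)
n,l,st,c=cv2.connectedComponentsWithStats(b)
for i in range(1,n):
  if st[i,4]>60 and 240<c[i][0]<340:
    ys,xs=np.nonzero(l==i); Q=np.array([onz(t,(x,y),.19) for x,y in zip(xs,ys)])[:,:2]
    r=cv2.minAreaRect(Q.astype(np.float32)*1000);print(st[i],c[i].round(1),np.round(r[0],1),np.round(r[1],1),r[2])
for q in [(182,172),(706,150),(720,335),(197,370)]: print("base",onz(t,g(*q),.012).round(4))
E
```

```text
[[143, 146, 145], [160, 160, 161], [124, 122, 122], [115, 114, 115], [171, 171, 172], [177, 179, 177], [178, 178, 179], [61, 58, 60], [182, 181, 180], [184, 183, 182]]
rail dx/dy [-0.0615712   0.72456117] mean [0.71464345 0.16107722 0.0857    ] 0.06697417652484554 0.25784470967857576
[315 110  13  66 525] [321.  142.4] [680.8  -1.5] [198.7  24.9] 4.035243511199951
[251 200  48  15 523] [274.9 207.4] [485.9 137.7] [ 39.  140.6] 3.2025253772735596
base [0.7552 0.2623 0.012 ]
base [ 0.7729 -0.1949  0.012 ]
base [ 0.6105 -0.205   0.012 ]
base [0.5815 0.2477 0.012 ]
```

View pics/s_grip.png

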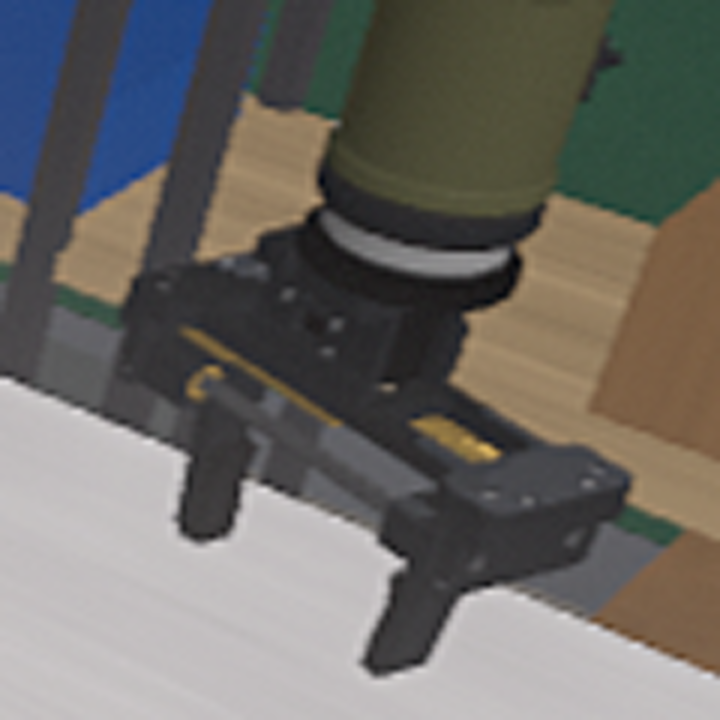

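```bash
cat >> h.py <<'E'
def st():
    from workcell import bot
    s=bot.read_state(); M=R.from_rotvec(s["eef_rot"]).as_matrix()
    print("t",round(s["clock"],2),"p",np.round(s["eef_pos"],4),"F",np.round(s["force"],1),"gap",round(s["finger_gap"],4))
    print("q",np.round(s["joint_positions"],3))
    print("x",M[:,0].round(3),"y",M[:,1].round(3),"z",M[:,2].round(3),"tilt",round(np.degrees(np.arccos(-M[2,2])),1))
    return s,M
def to(M,p,tgt): 
    print("units xyz",(M.T@(np.array(tgt)-p)/.4).round(4))
E
python3 - <<'E'
from h import *
s,M=st(); to(M,s["eef_pos"],[.42,.2,.32])
E
```

```text
t 0.1 p [0.2199 0.5845 0.252 ] F [ 0.6 -0.  -0.6] gap 0.0877
q [-1.177  0.69  -0.195  1.566  0.157  0.902 -0.215]
x [-0.936  0.352 -0.   ] y [ 0.352  0.936 -0.002] z [-0.    -0.002 -1.   ] tilt 0.1
units xyz [-0.8066 -0.7239 -0.1687]
```

```bash
python3 -m handwheel '[[[0,-0.8,-0.72,-0.17,-0.53],[0,-0.8,-0.72,-0.17,-0.53],[0,-0.8,-0.72,-0.17,-0.53],[0,-0.8,-0.72,-0.17,-0.53],[0,-0.8,-0.72,-0.17,-0.53],[0,-0.8,-0.72,-0.17,-0.53],[0,-0.8,-0.72,-0.17,-0.53],[0,-0.8,-0.72,-0.17,-0.53]]]'; python3 -c "
from h import *
st()"
```

```text
clock: 1.1
eef_pos: [0.4206, 0.1973, 0.3208]
eef_rot: [-0.071, 3.14, -0.004]
force: [-1.1, 1.5, -0.5]
finger_gap: 0.0102
t 1.1 p [0.4206 0.1973 0.3208] F [-1.1  1.5 -0.5] gap 0.0102
q [-0.281  0.401 -0.374  1.929  0.196  0.846  0.858]
x [-0.999 -0.045 -0.001] y [-0.045  0.999 -0.003] z [ 0.001 -0.003 -1.   ] tilt 0.2
```

```bash
python3 -m handwheel '[[[0,0.5,0.2,0,0],[0,0.5,0.2,0,0],[0,0.5,0.2,0,0],[0,0.5,0.2,0,0],[0,0.5,0.2,0,0]]]'; python3 -c "
from h import *
st()"
```

```text
clock: 1.72
eef_pos: [0.2115, 0.2724, 0.3208]
eef_rot: [0.1, -3.14, -0.0]
force: [0.3, 0.5, 0.0]
finger_gap: 0.0003
t 1.73 p [0.2115 0.2724 0.3208] F [0.3 0.5 0. ] gap 0.0003
q [-0.675  0.237 -0.465  2.214  0.159  0.721  0.386]
x [-0.998 -0.064  0.   ] y [-0.064  0.998  0.   ] z [-0.  0. -1.] tilt 0.0
```

```bash
python3 -m handwheel '[[[0,-0.33,-0.63,0.17,0],[0,-0.33,-0.63,0.17,0],[0,-0.33,-0.63,0.17,0],[0,-0.33,-0.63,0.17,0],[0,-0.33,-0.63,0.17,0],[0,-0.33,-0.63,0.17,0]]]'; python3 -c "
from h import *
st()
t=load('top0.npz')
for p in [(321,247),(312,268),(330,226)]: print(onz(t,p,.045))"
```

```text
clock: 2.48
eef_pos: [0.3612, 0.0241, 0.2518]
eef_rot: [0.076, -3.139, 0.001]
force: [0.1, 0.8, 0.2]
finger_gap: 0.0002
t 2.48 p [0.3612 0.0241 0.2518] F [0.1 0.8 0.2] gap 0.0002
q [ 0.034  0.381 -0.32   2.294  0.247  0.499  1.137]
x [-0.999 -0.048  0.001] y [-0.048  0.999 -0.001] z [-0.001 -0.001 -1.   ] tilt 0.1
[ 0.35942723 -0.00109173  0.045     ]
[0.29008203 0.02905529 0.045     ]
[ 0.42923856 -0.03144139  0.045     ]
```

```bash
python3 -m handwheel '[[[0,0.15,0,0.2,0],[0,0.25,0,0.2,0],[0,0.35,0,0.2,0],[0,0.4,0,0.2,0],[0,0.4,0,0.2,0]]]'; python3 -c "
from h import *
st()"
```

```text
clock: 3.1
eef_pos: [0.3016, 0.028, 0.1658]
eef_rot: [0.09, -3.114, -0.007]
force: [-0.3, 0.8, 0.4]
finger_gap: 0.0005
t 3.1 p [0.3016 0.028  0.1658] F [-0.3  0.8  0.4] gap 0.0005
q [-0.223  0.565 -0.019  2.559  0.003  0.043  1.386]
x [-0.998 -0.058  0.027] y [-0.057  0.998  0.005] z [-0.027  0.004 -1.   ] tilt 1.6
```

```bash
python3 -m handwheel '[[[0,0,-0.15,0,0],[0,0,-0.3,0,0],[0,0,-0.35,0,0],[0,0,-0.35,0,0]]]'; python3 -c "
from h import *
st()"; python3 -m handwheel '[[[0,0.9,0,0,0],[0,0.9,0,0,0],[0,0.9,0,0,0],[0,0.9,0,0,0]]]'; python3 -c "
from h import *
st()"
```

```text
clock: 3.6
eef_pos: [0.3095, -0.1139, 0.1656]
eef_rot: [0.081, -3.115, -0.005]
force: [0.3, -0.2, 0.5]
finger_gap: 0.0003
t 3.6 p [ 0.3095 -0.1139  0.1656] F [ 0.3 -0.2  0.5] gap 0.0003
q [ 0.235  0.569 -0.04   2.483  0.205  0.118  1.62 ]
x [-0.998 -0.052  0.025] y [-0.052  0.999  0.004] z [-0.025  0.003 -1.   ] tilt 1.4
clock: 4.1
eef_pos: [0.2147, -0.2089, 0.1596]
eef_rot: [0.092, -3.099, -0.038]
force: [0.3, -0.1, -0.3]
finger_gap: 0.0
t 4.1 p [ 0.2147 -0.2089  0.1596] F [ 0.3 -0.1 -0.3] gap 0.0
q [0.607 0.587 0.009 2.559 0.003 0.043 2.241]
x [-0.997 -0.06   0.04 ] y [-0.059  0.998  0.026] z [-0.042  0.023 -0.999] tilt 2.7
```

```bash
python3 -m handwheel '[[[0,-0.2,0.1,0,0],[0,-0.3,0.25,0,0],[0,-0.3,0.4,0,0],[0,-0.28,0.56,0,0],[0,-0.28,0.56,0,0]]]'; python3 -c "
from h import *
st()"; python3 -m handwheel '[[[0,0.5,0,0.3,0],[0,0.5,0,0.3,0]]]'; python3 -c "
from h import *
st()"
```

```text
clock: 4.72
eef_pos: [0.3127, 0.0255, 0.1608]
eef_rot: [0.1, -3.097, -0.041]
force: [0.8, 0.7, -0.4]
finger_gap: 0.0
t 4.72 p [0.3127 0.0255 0.1608] F [ 0.8  0.7 -0.4] gap 0.0
q [-0.191  0.583 -0.007  2.52  -0.366  0.082  1.803]
x [-0.997 -0.065  0.042] y [-0.064  0.998  0.028] z [-0.044  0.025 -0.999] tilt 2.9
clock: 4.97
eef_pos: [0.291, 0.0222, 0.1443]
eef_rot: [0.094, -3.052, -0.041]
force: [0.4, 0.2, -0.3]
finger_gap: 0.0001
t 4.97 p [0.291  0.0222 0.1443] F [ 0.4  0.2 -0.3] gap 0.0001
q [-0.184  0.638 -0.011  2.56  -0.919  0.043  2.359]
x [-0.994 -0.062  0.087] y [-0.06   0.998  0.03 ] z [-0.089  0.024 -0.996] tilt 5.3
```

```bash
python3 -m handwheel '[[[0,0.5,0,0.4,0],[0,0.5,0,0.4,0],[0,0.5,0,0.4,0]]]'; python3 -c "
from h import *
st()"
```

```text
clock: 5.35
eef_pos: [0.2795, 0.0206, 0.1273]
eef_rot: [0.085, -2.996, -0.04]
force: [0.5, -0.2, -0.0]
finger_gap: 0.0004
t 5.35 p [0.2795 0.0206 0.1273] F [ 0.5 -0.2 -0. ] gap 0.0004
q [-0.172  0.697 -0.02   2.56  -1.     0.043  2.441]
x [-0.988 -0.058  0.143] y [-0.055  0.998  0.031] z [-0.145  0.022 -0.989] tilt 8.4
```

```bash
python3 -m handwheel '[[[0,0.8,0,0.9,0],[0,0.8,0,0.9,0],[0,0.8,0,0.9,0]]]'; python3 -c "
from h import *
st()"
```

```text
clock: 5.72
eef_pos: [0.2659, 0.0193, 0.1111]
eef_rot: [0.085, -2.936, -0.038]
force: [-1.1, 0.1, -0.8]
finger_gap: 0.0005
t 5.72 p [0.2659 0.0193 0.1111] F [-1.1  0.1 -0.8] gap 0.0005
q [-0.162  0.757 -0.03   2.559 -1.     0.043  2.445]
x [-0.978 -0.06   0.202] y [-0.055  0.998  0.031] z [-0.203  0.02  -0.979] tilt 11.8
```

```bash
python3 -m handwheel '[[[0,0.8,0,0.7,0],[0,0.8,0,0.7,0],[0,0.8,0,0.7,0],[0,0.8,0,0.7,0],[0,0.8,0,0.7,0],[0,0.8,0,0.7,0],[0,0.8,0,0.7,0]]]'; python3 -c "
from h import *
st()"
```

```text
clock: 6.6
eef_pos: [0.2515, 0.0176, 0.0958]
eef_rot: [0.085, -2.877, -0.037]
force: [-0.7, 0.1, -0.5]
finger_gap: 0.0004
t 6.6 p [0.2515 0.0176 0.0958] F [-0.7  0.1 -0.5] gap 0.0004
q [-0.152  0.816 -0.039  2.559 -1.     0.043  2.451]
x [-0.964 -0.061  0.259] y [-0.055  0.998  0.033] z [-0.261  0.018 -0.965] tilt 15.2
```

```bash
python3 -m handwheel '[[[0,0.8,0,0.7,0],[0,0.8,0,0.7,0],[0,0.8,0,0.7,0]]]' >/dev/null; python3 -m handwheel '[[[0,0.8,0,0.7,0],[0,0.8,0,0.7,0],[0,0.8,0,0.7,0]]]'; python3 -c "
from h import *
st()"
```

```text
clock: 7.35
eef_pos: [0.2207, 0.014, 0.0685]
eef_rot: [0.083, -2.761, -0.037]
force: [-0.3, 0.6, 0.3]
finger_gap: 0.0005
t 7.35 p [0.2207 0.014  0.0685] F [-0.3  0.6  0.3] gap 0.0005
q [-0.135  0.931 -0.053  2.559 -1.     0.043  2.463]
x [-0.927 -0.063  0.369] y [-0.053  0.998  0.037] z [-0.371  0.015 -0.929] tilt 21.8
```

```bash
python3 -m handwheel '[[[0,0.8,0,0.7,0],[0,0.8,0,0.7,0],[0,0.8,0,0.7,0]]]' >/dev/null; python3 -m handwheel '[[[0,0.8,0,0.7,0],[0,0.8,0,0.7,0],[0,0.8,0,0.7,0]]]'; python3 -c "
from h import *
st()"
```

```text
clock: 8.1
eef_pos: [0.1872, 0.0066, 0.0448]
eef_rot: [0.081, -2.646, -0.04]
force: [-0.2, -0.4, 1.2]
finger_gap: 0.0003
t 8.1 p [0.1872 0.0066 0.0448] F [-0.2 -0.4  1.2] gap 0.0003
q [-0.112  1.047 -0.057  2.559 -1.     0.043  2.488]
x [-0.878 -0.065  0.473] y [-0.051  0.998  0.043] z [-0.475  0.014 -0.88 ] tilt 28.4
```

```bash
python3 -m handwheel '[[[0,0.8,0,0.7,0],[0,0.8,0,0.7,0],[0,0.8,0,0.7,0]]]' >/dev/null;  python3 -c "
from h import *
st()"
```

```text
t 8.47 p [ 0.1695 -0.0002  0.0344] F [-0.2  0.2  0.3] gap 0.0004
q [-0.094  1.106 -0.052  2.559 -1.     0.043  2.511]
x [-0.85  -0.066  0.523] y [-0.048  0.998  0.047] z [-0.525  0.015 -0.851] tilt 31.7
```

```bash
python3 -c "
from h import *
s,M=st(); to(M,s['eef_pos'],[.35,.0,.33]); to(M,s['eef_pos'],[.60,.148,.34])"
```

```text
t 8.47 p [ 0.1695 -0.0002  0.0344] F [-0.2  0.2  0.3] gap 0.0004
q [-0.094  1.106 -0.052  2.559 -1.     0.043  2.511]
x [-0.85  -0.066  0.523] y [-0.048  0.998  0.047] z [-0.525  0.015 -0.851] tilt 31.7
units xyz [ 0.0032  0.0133 -0.8659]
units xyz [-0.5391  0.3536 -1.2099]
```

```bash
python3 -m handwheel '[[[0,0,0.01,-0.15,0],[0,0,0.01,-0.3,0],[0,0,0.01,-0.45,0],[0,0,0.01,-0.6,0],[0,0,0.01,-0.75,0],[0,-0.05,0.05,-0.87,0],[0,-0.15,0.15,-0.92,0],[0,-0.25,0.25,-0.98,0],[0,-0.35,0.35,-1.0,0],[0,-0.5,0.35,-1.0,0],[0,-0.5,0.35,-1.0,0]]]';  python3 -c "
from h import *
s,M=st(); to(M,s['eef_pos'],[.60,.148,.30])"
```

```text
clock: 9.85
eef_pos: [0.5431, 0.1472, 0.2725]
eef_rot: [0.081, -2.583, -0.041]
force: [-1.5, -1.3, 0.2]
finger_gap: 0.0006
t 9.85 p [0.5431 0.1472 0.2725] F [-1.5 -1.3  0.2] gap 0.0006
q [-0.575  0.972  0.757  1.279 -0.563  1.693  1.847]
x [-0.847 -0.066  0.528] y [-0.049  0.998  0.046] z [-0.529  0.013 -0.848] tilt 32.0
units xyz [-0.0844 -0.0019 -0.1337]
```

```bash
python3 -c "
from h import *
s,M=st(); to(M,s['eef_pos'],[.556,.150,.170])"
```

```text
t 9.85 p [0.5431 0.1472 0.2725] F [-1.5 -1.3  0.2] gap 0.0006
q [-0.575  0.972  0.757  1.279 -0.563  1.693  1.847]
x [-0.847 -0.066  0.528] y [-0.049  0.998  0.046] z [-0.529  0.013 -0.848] tilt 32.0
units xyz [-0.163  -0.0064  0.2003]
```

```bash
python3 -m handwheel '[[[0,-0.13,-0.006,-0.02,0],[0,-0.163,-0.006,0.08,0],[0,-0.163,-0.006,0.2,0],[0,-0.163,-0.006,0.2,0]]]';  python3 -c "
from h import *
from workcell import bot
st()
c=bot.read_camera('scene');np.savez('s1.npz',**c);crop(c,270,150,400,250,6,'pics/s1.png')
c=bot.read_camera('top');np.savez('t1.npz',**c);crop(c,235,165,335,240,8,'pics/t1.png')"
```

```text
clock: 10.35
eef_pos: [0.5527, 0.1504, 0.1735]
eef_rot: [0.077, -2.58, -0.044]
force: [1.0, 0.3, 0.4]
finger_gap: 0.0003
t 10.35 p [0.5527 0.1504 0.1735] F [1.  0.3 0.4] gap 0.0003
q [-0.56   1.095  0.717  1.312 -0.625  1.558  1.878]
x [-0.846 -0.064  0.53 ] y [-0.046  0.998  0.047] z [-0.532  0.016 -0.847] tilt 32.1
```

View pics/s1.png

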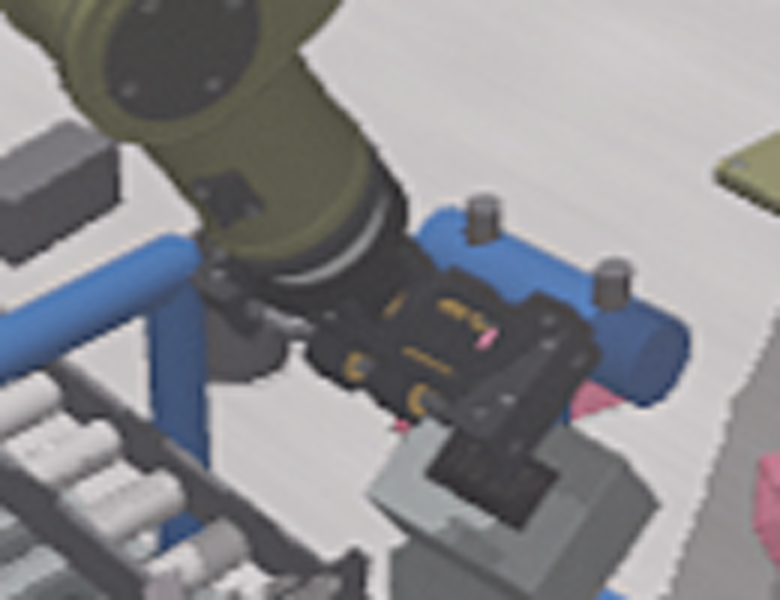

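View pics/t1.png

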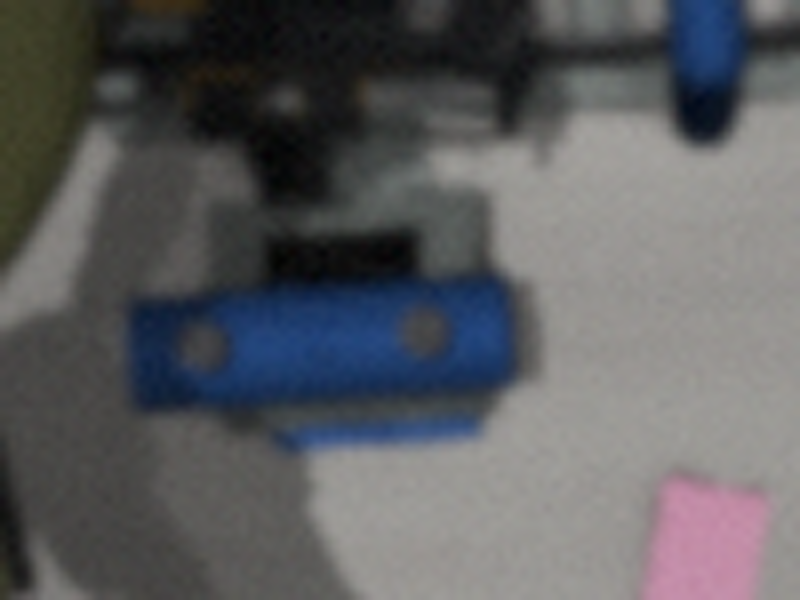

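```bash
python3 -c "
from h import *
t=load('t1.npz')
f=lambda x,y:(235+(x-3.5)/8,165+(y-3.5)/8)
print(onz(t,f(342,257),.115),onz(t,f(342,235),.105))
p=np.array([.5527,.1504,.1735])
print(proj(t,p+.014*np.array([-.532,.016,-.847])), f(290,190))
s=load('s1.npz');print(proj(s,p+.014*np.array([-.532,.016,-.847])),proj(s,[.528,.138,.12]),proj(t,[.528,.138,.12]))
"
```

```text
[0.52285874 0.1376212  0.115     ] [0.53245862 0.13876024 0.105     ]
[[271.4167102  188.26098029]] (270.8125, 188.3125)
[[348.17570762 218.67140947]] [[349.3878251  226.39690764]] [[277.02552157 194.95067582]]
```

```bash
python3 -m handwheel '[[[0,-0.016,0,0.05,0],[0,-0.016,0,0.09,0],[0,-0.016,0,0.09,0],[0,-0.016,0,0.095,0],[0,-0.016,0,0.095,0]]]';  python3 -c "
from h import *
st()"
```

```text
clock: 11.08
eef_pos: [0.5421, 0.1509, 0.139]
eef_rot: [0.08, -2.589, -0.043]
force: [-0.1, -0.1, 0.2]
finger_gap: 0.0004
t 11.07 p [0.5421 0.1509 0.139 ] F [-0.1 -0.1  0.2] gap 0.0004
q [-0.571  1.122  0.705  1.372 -0.648  1.476  1.905]
x [-0.85  -0.066  0.523] y [-0.048  0.998  0.047] z [-0.524  0.015 -0.851] tilt 31.6
```

```bash
for i in 1 2; do :; done; python3 -m handwheel '[[[0,0,0,0.006,0],[0,0,0,0.006,0]]]'; python3 -m handwheel '[[[0,0,0,0.005,0],[0,0,0,0.005,0]]]'; python3 -m handwheel '[[[0,0,0,0.004,0],[0,0,0,0.004,0]]]'
```

```text
clock: 11.32
eef_pos: [0.5403, 0.151, 0.1364]
eef_rot: [0.08, -2.587, -0.043]
force: [-0.1, -0.4, 0.5]
finger_gap: 0.0004
clock: 11.58
eef_pos: [0.5392, 0.1511, 0.1345]
eef_rot: [0.08, -2.587, -0.043]
force: [0.4, 0.3, 0.0]
finger_gap: 0.0008
clock: 11.82
eef_pos: [0.5384, 0.1511, 0.1333]
eef_rot: [0.08, -2.587, -0.043]
force: [0.2, -0.1, -0.1]
finger_gap: 0.0004
```

```bash
python3 -m handwheel '[[[0,0,0,0.004,0],[0,0,0,0.004,0]]]'; python3 -m handwheel '[[[0,0,0,0.004,0],[0,0,0,0.004,0]]]'
```

```text
clock: 12.08
eef_pos: [0.5375, 0.1512, 0.1319]
eef_rot: [0.08, -2.587, -0.043]
force: [0.3, 0.3, 0.4]
finger_gap: 0.0005
clock: 12.32
eef_pos: [0.5367, 0.1512, 0.1305]
eef_rot: [0.08, -2.587, -0.043]
force: [-0.4, -0.2, -0.7]
finger_gap: 0.0004
```

```bash
python3 -m handwheel '[[[0,0,0,0.003,0],[0,0,0,0.003,0]]]'
```

```text
clock: 12.58
eef_pos: [0.5364, 0.1511, 0.1298]
eef_rot: [0.08, -2.588, -0.043]
force: [0.4, -0.3, 0.9]
finger_gap: 0.0004
```

```bash
python3 -m handwheel '[[[0,0,0,0.003,0],[0,0,0,0.003,0]]]'
```

```text
clock: 12.82
eef_pos: [0.5363, 0.151, 0.1295]
eef_rot: [0.08, -2.589, -0.043]
force: [1.2, -0.2, 5.5]
finger_gap: 0.0004
```

```bash
python3 -m handwheel '[[[0,0,0,0.003,0],[0,0,0,0.003,0]]]'
```

```text
clock: 13.08
eef_pos: [0.5362, 0.151, 0.1294]
eef_rot: [0.08, -2.591, -0.043]
force: [2.4, 0.9, 10.5]
finger_gap: 0.0006
```

```bash
python3 -m handwheel '[[[0,0,-0.01,0,0],[0,0,-0.02,0,0],[0,0,-0.028,0,0],[0,0,-0.028,0,0]]]'; python3 -c "
from h import *
from workcell import bot
st()
c=bot.read_camera('scene');np.savez('s2.npz',**c);crop(c,270,230,350,290,10,'pics/s2.png')
c=bot.read_camera('top');np.savez('t2.npz',**c);crop(c,235,125,315,185,10,'pics/t2.png')"
```

```text
clock: 13.58
eef_pos: [0.5374, 0.1407, 0.1299]
eef_rot: [0.081, -2.592, -0.046]
force: [4.0, 2.4, 15.8]
finger_gap: 0.0004
t 13.57 p [0.5374 0.1407 0.1299] F [ 4.   2.4 15.8] gap 0.0004
q [-0.563  1.125  0.703  1.403 -0.65   1.444  1.932]
x [-0.852 -0.067  0.52 ] y [-0.049  0.998  0.049] z [-0.522  0.017 -0.853] tilt 31.5
```

View pics/s2.png

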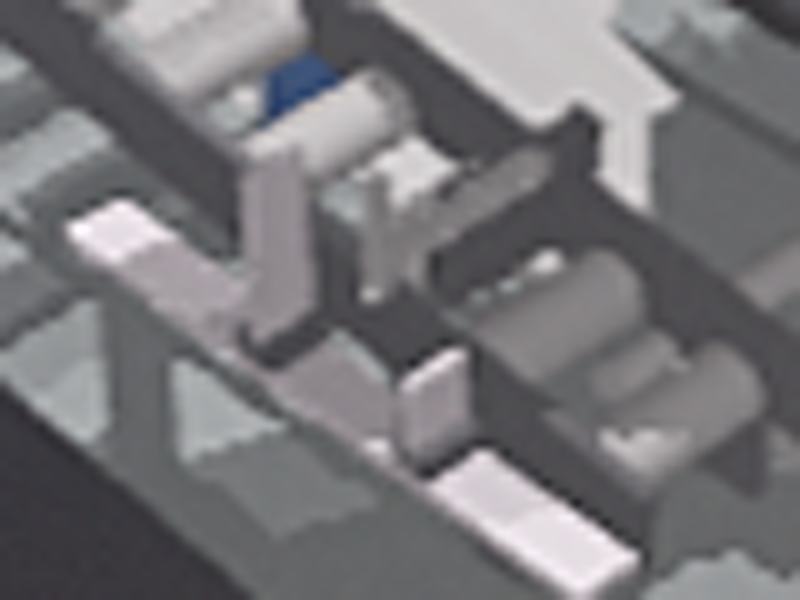

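View pics/t2.png

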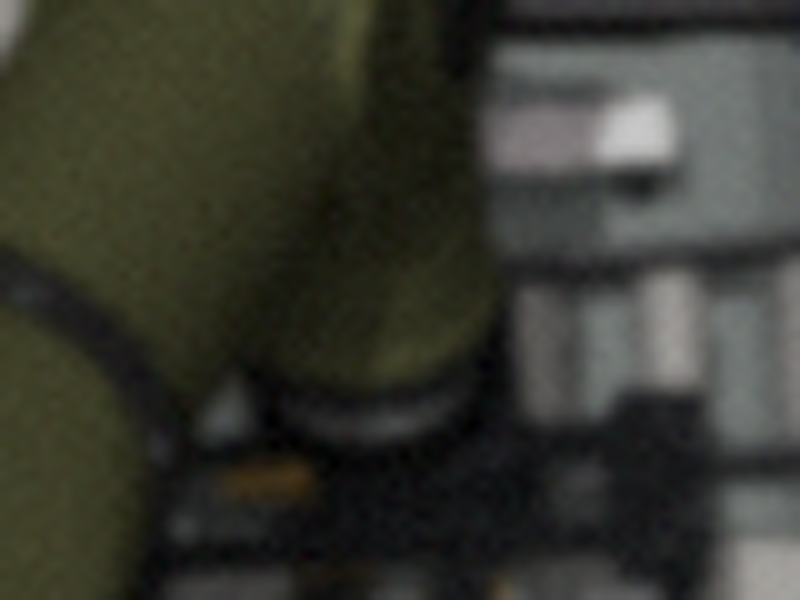

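```bash
python3 -m handwheel '[[[0,0,-0.01,-0.003,0],[0,0,-0.02,-0.004,0],[0,0,-0.03,-0.005,0],[0,0,-0.035,-0.005,0],[0,0,-0.035,-0.005,0]]]'; python3 -c "
from h import *
from workcell import bot
st()
c=bot.read_camera('scene');np.savez('s3.npz',**c);crop(c,270,230,350,290,10,'pics/s3.png')"
```

```text
clock: 14.3
eef_pos: [0.5381, 0.1266, 0.1294]
eef_rot: [0.08, -2.59, -0.045]
force: [1.9, 0.2, 8.2]
finger_gap: 0.0002
t 14.3 p [0.5381 0.1266 0.1294] F [1.9 0.2 8.2] gap 0.0002
q [-0.545  1.126  0.704  1.408 -0.641  1.441  1.95 ]
x [-0.851 -0.067  0.522] y [-0.048  0.998  0.049] z [-0.524  0.016 -0.852] tilt 31.6
```

View pics/s3.png

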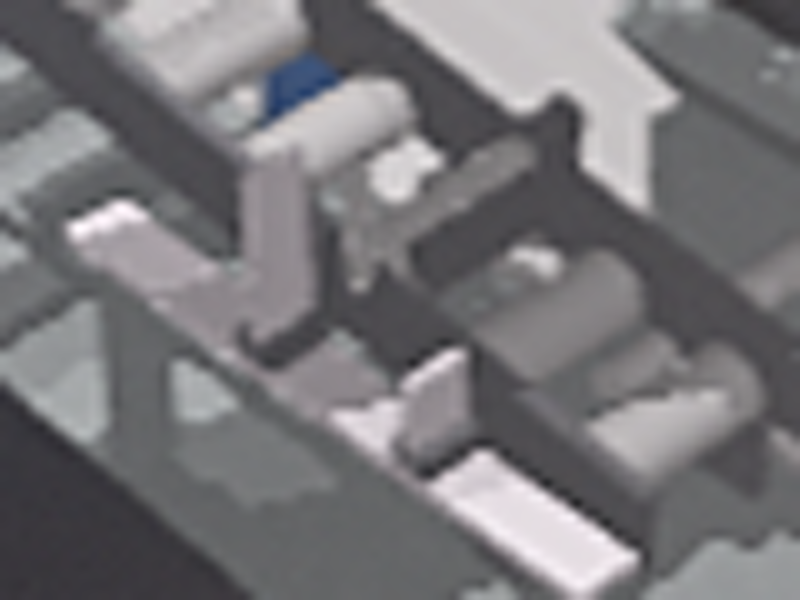

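```bash
python3 -m handwheel '[[[0,0,0,-0.015,0],[0,0,0,-0.025,0],[0,0,0.03,-0.025,0],[0,0,0.062,-0.025,0],[0,0,0.062,-0.02,0],[0,0,0.062,-0.005,0],[0,0,0.062,-0.003,0],[0,0,0.062,-0.003,0]]]'
```

```text
clock: 15.35
eef_pos: [0.5366, 0.1506, 0.1303]
eef_rot: [0.079, -2.588, -0.043]
force: [0.6, 0.2, 1.0]
finger_gap: 0.0005
```

```bash
python3 -m handwheel '[[[0,0,0,0.005,0],[0,0,0,0.005,0]]]'
```

```text
clock: 15.6
eef_pos: [0.5365, 0.1506, 0.1299]
eef_rot: [0.08, -2.59, -0.044]
force: [2.1, 1.9, 8.4]
finger_gap: 0.0003
```

```bash
python3 -m handwheel '[[[0,0,-0.01,-0.001,0],[0,0,-0.02,-0.002,0],[0,0,-0.03,-0.003,0],[0,0,-0.038,-0.003,0],[0,0,-0.038,-0.003,0]]]'; python3 -c "
from h import *
from workcell import bot
st()
c=bot.read_camera('scene');np.savez('s4.npz',**c);crop(c,270,230,350,290,10,'pics/s4.png')"
```

```text
clock: 16.23
eef_pos: [0.5375, 0.1357, 0.1299]
eef_rot: [0.08, -2.589, -0.045]
force: [3.0, 1.7, 6.8]
finger_gap: 0.0002
t 16.23 p [0.5375 0.1357 0.1299] F [3.  1.7 6.8] gap 0.0002
q [-0.557  1.126  0.703  1.403 -0.646  1.446  1.936]
x [-0.85  -0.066  0.522] y [-0.048  0.998  0.048] z [-0.524  0.016 -0.851] tilt 31.6
```

View pics/s4.png

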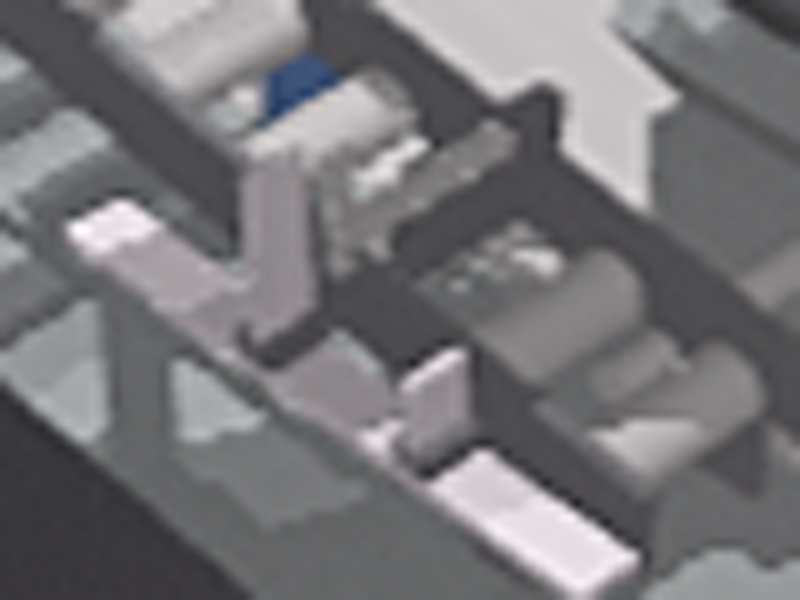

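```bash
python3 -m handwheel '[[[0,0,-0.005,0.001,0],[0,0,-0.009,0.001,0],[0,0,-0.009,0.001,0],[0,0,-0.009,-0.02,0],[0,0,-0.009,-0.08,0],[0,0,-0.009,-0.2,0],[0,0,-0.009,-0.35,0],[0,0.1,0.1,-0.45,0],[0,0.25,0.25,-0.45,0],[0,0.4,0.4,-0.45,0],[0,0.5,0.5,-0.45,0],[0,0.5,0.5,-0.45,0]]]'; python3 -c "
from h import *
from workcell import bot
st()
c=bot.read_camera('scene');np.savez('s5.npz',**c);crop(c,270,230,350,290,10,'pics/s5.png')
c=bot.read_camera('top');np.savez('t5.npz',**c);crop(c,235,125,315,185,10,'pics/t5.png')"
```

```text
clock: 17.77
eef_pos: [0.4502, 0.3209, 0.3972]
eef_rot: [0.082, -2.587, -0.043]
force: [-0.0, 0.1, -0.5]
finger_gap: 0.0004
t 17.77 p [0.4502 0.3209 0.3972] F [-0.   0.1 -0.5] gap 0.0004
q [-0.876  0.812  0.792  1.228 -0.638  1.868  1.521]
x [-0.849 -0.067  0.524] y [-0.05   0.998  0.047] z [-0.525  0.014 -0.851] tilt 31.7
```

View pics/s5.png

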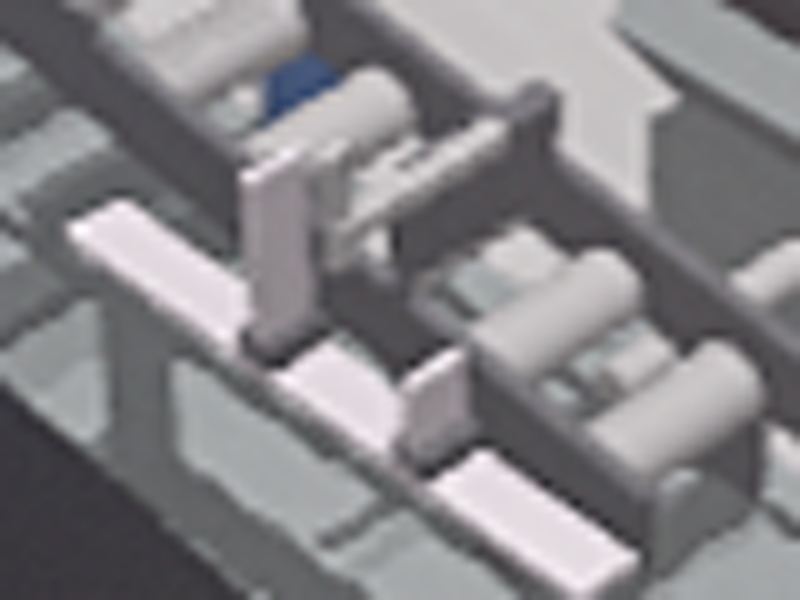

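View pics/t5.png

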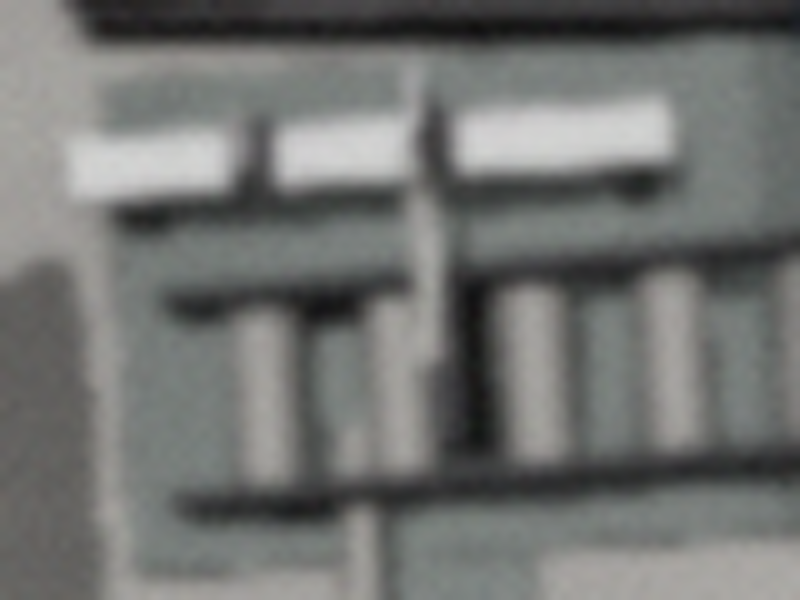

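```bash
python3 - <<'E'
from h import *
s=load("s5.npz");t=load("t5.npz")
g=t["image"].mean(2)
for r in range(130,148): print(r,g[r,270:284].round(0).astype(int))
print(((proj(s,[.696,.1385,.1437])-[270,230])*10+4.5),((proj(t,[.696,.1385,.1437])-[235,125])*10+4.5))
crop(s,285,235,325,265,16,'pics/s5z.png')
E
```

```text
130 [121 125 125 126 128 127 129 122 118 111 110 102  99 102]
131 [132 135 134 132 135 143 145 137 126 126 127 121 118 118]
132 [125 129 126 126 131 148 154 140 125 124 126 129 124 123]
133 [126 126 127 124 131 150 154 133 120 125 126 127 127 128]
134 [125 127 128 125 127 147 150 122 110 120 125 126 129 132]
135 [129 134 132 132 138 148 150 116  95 111 123 134 143 149]
136 [157 159 159 164 161 167 156 108  79  98 132 157 173 176]
137 [184 188 190 193 190 180 148  98  74  97 143 180 197 200]
138 [204 204 207 204 201 180 133  80  66  93 146 188 206 208]
139 [208 210 208 207 200 174 128  81  66  90 143 187 205 209]
140 [206 209 207 205 194 174 133  87  64  87 141 185 200 205]
141 [201 200 201 198 188 169 140  95  66  76 120 163 177 174]
142 [173 174 173 170 161 150 129  95  71  70  92 117 125 117]
143 [117 113 114 114 109 112 117  99  82  69  69  70  76  69]
144 [ 67  67  67  67  78 102 124 117  97  72  61  63  63  60]
145 [ 67  67  62  66  78 110 138 140 113  84  71  66  71  71]
146 [ 90  88  86  89  97 119 147 149 133 105  89  84  91  92]
147 [113 115 113 114 120 132 149 154 139 116 103  95 111 115]
[[329.52155202 151.66639097]] [[416.90025915 163.31102511]]
```

View pics/s5z.png

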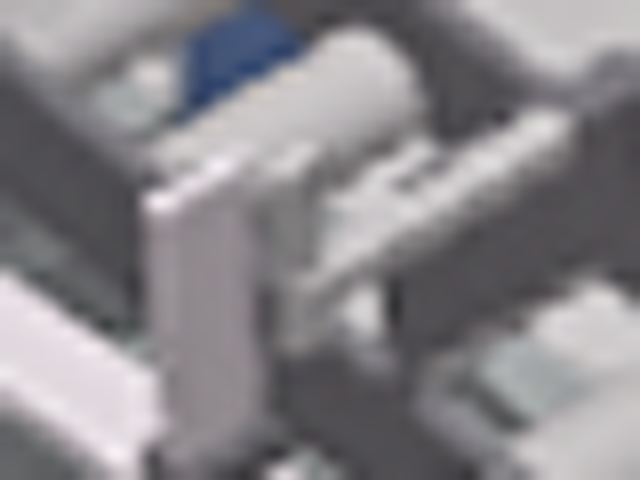

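```bash
python3 - <<'E'
from h import *
s=load("s5.npz");t=load("t5.npz");s0=load("scene0.npz");t0=load("top0.npz")
def cen(g,r,a,b):
    v=g[r,a:b].copy(); v=v-np.minimum(v[0],v[-1]); v[v<0]=0
    return (v*np.arange(a,b)).sum()/v.sum()
g0=t0["image"].mean(2);g=t["image"].mean(2)
for r in range(145,154): print(r,round(cen(g0,r,266,275),2),round(cen(g,r,273,282),2))
for r in range(137,145): print(r,g0[r,264:276].round(0).astype(int))
# subpixel shift in scene: template match of stop far corner/plate
a=cv2.cvtColor(s0["image"],cv2.COLOR_RGB2GRAY).astype(np.float32);b=cv2.cvtColor(s["image"],cv2.COLOR_RGB2GRAY).astype(np.float32)
for box in [(240,258,322,332),(237,250,304,312)]:
    y0,y1,x0,x1=box; T=a[y0:y1,x0:x1]
    k=cv2.resize(T,None,fx=8,fy=8,interpolation=cv2.INTER_CUBIC);I=cv2.resize(b[225:275,285:345],None,fx=8,fy=8,interpolation=cv2.INTER_CUBIC)
    m=cv2.matchTemplate(I,k,cv2.TM_CCOEFF_NORMED);_,v,_,l=cv2.minMaxLoc(m)
    print("shift",l[0]/8+285-x0,l[1]/8+225-y0,v)
p=np.array([.696,.1604,.1437])
for d in(.019,.020,.021,.022,.023): print(d,(proj(s,p-d*np.array([-.061,.998,0]))-proj(s,p))[0].round(2))
E
```

```text
145 270.29 276.64
146 270.4 276.65
147 270.41 276.36
148 269.68 276.23
149 269.45 276.31
150 269.29 276.31
151 269.37 276.49
152 269.46 276.79
153 269.86 276.84
137 [138 142 147 147 155 160 161 162 170 171 169 155]
138 [170 170 171 170 175 176 178 181 182 182 178 153]
139 [177 182 181 181 179 177 175 182 184 183 176 152]
140 [179 181 183 180 175 165 167 176 182 182 177 150]
141 [176 180 179 179 164 151 145 161 173 177 170 151]
142 [164 160 156 147 141 125 119 134 149 152 147 125]
143 [127 116 110 101  98  96  92 101 105  97  99  84]
144 [77 72 62 66 71 87 98 97 74 60 60 54]
shift -5.25 -3.75 0.8413997292518616
shift 0.0 0.0 0.9175434112548828
0.019 [-4.94 -3.27]
0.02 [-5.2  -3.45]
0.021 [-5.46 -3.62]
0.022 [-5.72 -3.79]
0.023 [-5.97 -3.96]
```

```bash
python3 -c "
from h import *
s,M=st(); to(M,s['eef_pos'],[.50,.03,.70]);print(M.T@[0,0,1],M.T@[1,0,0])"
```

```text
t 17.88 p [0.4494 0.3233 0.3981] F [ 0.4 -1.1 -0.6] gap 0.0005
q [-0.878  0.811  0.79   1.226 -0.639  1.868  1.522]
x [-0.849 -0.074  0.523] y [-0.056  0.997  0.051] z [-0.525  0.014 -0.851] tilt 31.7
units xyz [ 0.3415 -0.6996 -0.7191]
[ 0.52252726  0.05107186 -0.85109161] [-0.84936868 -0.05594528 -0.52482661]
```

```bash
python3 -m handwheel '[[[1,0.34,-0.7,-0.72,0],[1,0.34,-0.7,-0.72,0],[1,0.34,-0.7,-0.72,0],[1,0.34,-0.7,-0.72,0],[1,0.34,-0.7,-0.72,0],[1,0.34,-0.7,-0.72,0],[1,0.34,-0.7,-0.72,0]]]'; python3 -c "
from h import *
st()"; python3 -m handwheel '[[[1,0.5,0,-0.8,0],[1,0.5,0,-0.8,0],[1,0.5,0,-0.8,0]]]'; python3 -c "
from h import *
st()"
```

```text
clock: 18.75
eef_pos: [0.46, 0.096, 0.5978]
eef_rot: [0.075, -2.678, -0.124]
force: [1.6, 0.6, -1.3]
finger_gap: 0.0683
t 18.75 p [0.46   0.096  0.5978] F [ 1.6  0.6 -1.3] gap 0.0683
q [-0.203  0.476  0.012  1.013 -0.189  2.088  1.378]
x [-0.895 -0.074  0.44 ] y [-0.033  0.994  0.1  ] z [-0.445  0.075 -0.892] tilt 26.8
clock: 19.12
eef_pos: [0.3829, 0.0579, 0.6859]
eef_rot: [-0.036, -2.815, -0.282]
force: [-0.0, 1.6, -1.3]
finger_gap: 0.088
t 19.12 p [0.3829 0.0579 0.6859] F [-0.   1.6 -1.3] gap 0.088
q [ 0.084  0.261 -0.274  1.061 -0.212  2.089  1.273]
x [-0.951 -0.006  0.308] y [0.055 0.98  0.189] z [-0.303  0.197 -0.932] tilt 21.2
```

```bash
python3 -m handwheel '[[[1,0,-0.5,-0.5,0],[1,0,-0.5,-0.5,0],[1,0,-0.5,-0.5,0],[1,0,-0.5,-0.5,0]]]'; python3 -c "
from h import *
s,M=st();print(M.T@[0,0,1],M.T@[1,0,0],M.T@[0,1,0])"
```

```text
clock: 19.62
eef_pos: [0.3922, -0.0677, 0.666]
eef_rot: [-0.005, -2.838, -0.294]
force: [-0.3, -0.3, 0.0]
finger_gap: 0.0881
t 19.62 p [ 0.3922 -0.0677  0.666 ] F [-0.3 -0.3  0. ] gap 0.0881
q [ 0.416  0.302 -0.403  1.065 -0.095  2.089  1.544]
x [-0.959 -0.026  0.283] y [0.033 0.979 0.201] z [-0.282  0.202 -0.938] tilt 20.3
[ 0.28300288  0.20055897 -0.93791549] [-0.95876739  0.03267746 -0.28230707] [-0.02597052  0.9791365   0.20153722]
```

```bash
python3 -m handwheel '[[[1,-0.44,-0.37,-0.74,0],[1,-0.44,-0.37,-0.74,0],[1,-0.44,-0.37,-0.74,0],[1,-0.44,-0.37,-0.74,0]]]'; python3 -c "
from h import *
s,M=st();print(M.T@[0,0,1],M.T@[1,0,0],M.T@[0,1,0])"
```

```text
clock: 20.12
eef_pos: [0.3921, -0.1592, 0.7986]
eef_rot: [0.207, 2.845, 0.556]
force: [1.1, -4.5, 0.3]
finger_gap: 0.0882
t 20.12 p [ 0.3921 -0.1592  0.7986] F [ 1.1 -4.5  0.3] gap 0.0882
q [ 0.39   0.213  0.348  0.818 -0.608  2.087  1.842]
x [-0.963  0.182 -0.201] y [0.093 0.918 0.386] z [ 0.255  0.353 -0.9  ] tilt 25.8
[-0.20107223  0.38602677 -0.90030733] [-0.96255723  0.09271716  0.2547295 ] [0.18180634 0.91781635 0.35293001]
```

```bash
python3 -c "
from h import *
s,M=st(); to(M,s['eef_pos'],[.42,.1,.55]);to(M,s['eef_pos'],[.25,.34,.36])"
```

```text
t 20.12 p [ 0.3921 -0.1592  0.7986] F [ 1.1 -4.5  0.3] gap 0.0882
q [ 0.39   0.213  0.348  0.818 -0.608  2.087  1.842]
x [-0.963  0.182 -0.201] y [0.093 0.918 0.386] z [ 0.255  0.353 -0.9  ] tilt 25.8
units xyz [0.1755 0.3614 0.8059]
units xyz [0.7892 0.6893 1.3371]
```

```bash
python3 -m handwheel '[[[1,0.17,0.36,0.8,0],[1,0.17,0.36,0.8,0],[1,0.17,0.36,0.8,0],[1,0.17,0.36,0.8,0],[1,0.17,0.36,0.8,0],[1,0.17,0.36,0.8,0],[1,0.17,0.36,0.8,0]]]'; python3 -c "
from h import *
s,M=st(); to(M,s['eef_pos'],[.25,.34,.36])"
```

```text
clock: 21.0
eef_pos: [0.4179, 0.0922, 0.5507]
eef_rot: [0.223, 2.848, 0.542]
force: [0.0, -0.3, 0.4]
finger_gap: 0.088
t 21.0 p [0.4179 0.0922 0.5507] F [ 0.  -0.3  0.4] gap 0.088
q [-9.000e-02 -1.000e-03 -3.000e-03  1.798e+00 -3.710e-01  1.069e+00
  1.456e+00]
x [-0.961  0.191 -0.199] y [0.105 0.92  0.378] z [ 0.255  0.343 -0.904] tilt 25.3
units xyz [0.6166 0.3455 0.5363]
```

```bash
python3 -m handwheel '[[[1,0.62,0.35,0.54,0],[1,0.62,0.35,0.54,0],[1,0.62,0.35,0.54,0],[1,0.62,0.35,0.54,0],[1,0.62,0.35,0.54,0],[1,0.62,0.35,0.54,0],[1,0.62,0.35,0.54,0]]]'; python3 -c "
from h import *
s,M=st(); print(M.T@[0,0,1],M.T@[-.59,-.81,0])"
```

```text
clock: 21.88
eef_pos: [0.2612, 0.3354, 0.3658]
eef_rot: [0.236, 2.835, 0.537]
force: [0.9, 0.1, 0.4]
finger_gap: 0.0881
t 21.88 p [0.2612 0.3354 0.3658] F [0.9 0.1 0.4] gap 0.0881
q [-0.722  0.121 -0.398  2.305  0.452  0.316 -0.104]
x [-0.957  0.202 -0.209] y [0.112 0.919 0.378] z [ 0.269  0.338 -0.902] tilt 25.6
[-0.20925241  0.37766547 -0.90198792] [ 0.40046438 -0.81053365 -0.43227709]
```

```bash
python3 -m handwheel '[[[1,0.4,-0.8,0.13,0],[1,0.4,-0.8,0.13,0],[1,0.4,-0.8,0.13,0]]]'; python3 -c "
from h import *
s,M=st(); print(M.T@[0,0,1],M.T@[-.59,-.81,0])"
```

```text
clock: 22.25
eef_pos: [0.2191, 0.2722, 0.3074]
eef_rot: [0.221, 2.881, 0.407]
force: [-0.3, 0.2, -1.1]
finger_gap: 0.088
t 22.25 p [0.2191 0.2722 0.3074] F [-0.3  0.2 -1.1] gap 0.088
q [-0.439  0.186 -0.813  2.498  1.009  0.324 -0.74 ]
x [-0.964  0.178 -0.198] y [0.117 0.95  0.289] z [ 0.24   0.255 -0.937] tilt 20.5
[-0.198236    0.28879372 -0.9366433 ] [ 0.42412317 -0.83846115 -0.34828498]
```

```bash
python3 -m handwheel '[[[1,0.65,-0.57,0.22,0],[1,0.65,-0.57,0.22,0],[1,0.65,-0.57,0.22,0]]]'; python3 -c "
from h import *
s,M=st(); print(M.T@[0,0,1],M.T@[-1,0,0],M.T@[0,-1,0])"
```

```text
clock: 22.62
eef_pos: [0.1464, 0.2694, 0.2961]
eef_rot: [0.242, 2.904, 0.356]
force: [-36.8, 3.9, 11.6]
finger_gap: 0.0884
t 22.62 p [0.1464 0.2694 0.2961] F [-36.8   3.9  11.6] gap 0.0884
q [-0.305  0.336 -1.474  2.557  1.109  0.674 -1.277]
x [-0.966  0.186 -0.182] y [0.137 0.957 0.254] z [ 0.222  0.221 -0.95 ] tilt 18.2
[-0.18198615  0.25425994 -0.94985942] [ 0.96553434 -0.13659336 -0.22155289] [-0.18607651 -0.95744145 -0.2206386 ]
```

```bash
python3 -m handwheel '[[[1,-0.1,0.1,-0.05,0],[1,-0.23,0.26,-0.02,0],[1,-0.35,0.35,-0.1,0],[1,-0.4,0.4,-0.1,0],[1,-0.4,0.4,-0.1,0]]]'; python3 -c "
from h import *
from workcell import bot
s,M=st(); print(M.T@[0,0,1],M.T@[-1,0,0],M.T@[0,-1,0])
c=bot.read_camera('scene');np.savez('s6.npz',**c);cv2.imwrite('pics/s6.png',c['image'][:,:,::-1])"
```

```text
clock: 23.25
eef_pos: [0.3167, 0.3866, 0.4056]
eef_rot: [0.244, 2.902, 0.36]
force: [-0.4, -0.3, -0.1]
finger_gap: 0.0879
t 23.25 p [0.3167 0.3866 0.4056] F [-0.4 -0.3 -0.1] gap 0.0879
q [-0.087  0.476 -1.402  1.935  0.813  0.989 -0.424]
x [-0.965  0.188 -0.183] y [0.137 0.957 0.257] z [ 0.224  0.223 -0.949] tilt 18.4
[-0.1834757   0.25704316 -0.94882321] [ 0.96489668 -0.13741586 -0.22381082] [-0.1879124  -0.95658021 -0.22280762]
```

View pics/s6.png

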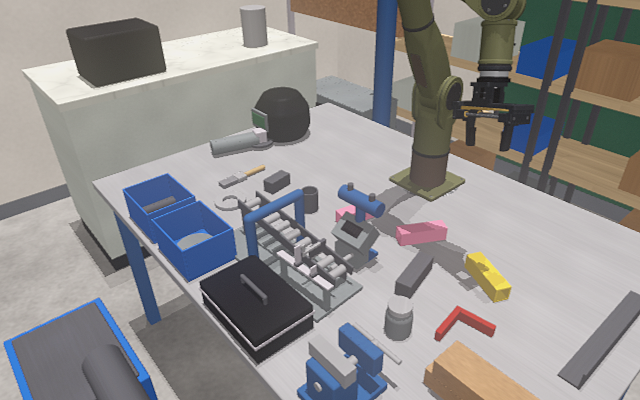

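```bash
python3 -c "
from h import *
s,M=st(); to(M,s['eef_pos'],[.45,.32,.3]); to(M,s['eef_pos'],[.32,.30,.2])"
```

```text
t 23.3 p [0.3152 0.3861 0.405 ] F [ 0.2 -0.3  0.2] gap 0.0882
q [-0.088  0.475 -1.404  1.938  0.813  0.989 -0.425]
x [-0.965  0.185 -0.183] y [0.135 0.957 0.256] z [ 0.223  0.222 -0.949] tilt 18.3
units xyz [-0.3078 -0.1799  0.2875]
units xyz [ 0.0426 -0.3355  0.4413]
```

```bash
python3 -m handwheel '[[[1,-0.3,-0.18,0.28,0],[1,-0.3,-0.18,0.28,0],[1,-0.3,-0.18,0.28,0],[1,-0.3,-0.18,0.28,0]]]'; python3 -c "
from h import *
s,M=st(); to(M,s['eef_pos'],[.32,.30,.2])"
```

```text
clock: 23.8
eef_pos: [0.4443, 0.3151, 0.2973]
eef_rot: [0.238, 2.908, 0.344]
force: [-0.4, -0.8, -0.4]
finger_gap: 0.0879
t 23.8 p [0.4443 0.3151 0.2973] F [-0.4 -0.8 -0.4] gap 0.0879
q [ 0.061  0.685 -1.257  2.002  1.062  0.846 -0.33 ]
x [-0.966  0.182 -0.181] y [0.135 0.96  0.246] z [ 0.219  0.213 -0.952] tilt 17.8
units xyz [ 0.3376 -0.1379  0.1557]
```

```bash
python3 -m handwheel '[[[1,0.33,-0.13,0.16,0],[1,0.33,-0.13,0.16,0],[1,0.33,-0.13,0.16,0],[1,0.33,-0.13,0.16,0]]]'; python3 -c "
from h import *
s,M=st(); to(M,s['eef_pos'],[.29,.29,.14]);t=load('top0.npz');print(onz(t,(258,268),.045),onz(t,(268,248),.045),onz(t,(207,274),.045))"
```

```text
clock: 24.3
eef_pos: [0.3188, 0.3069, 0.2025]
eef_rot: [0.216, 2.909, 0.352]
force: [0.8, -0.0, 0.9]
finger_gap: 0.0881
t 24.3 p [0.3188 0.3069 0.2025] F [ 0.8 -0.   0.9] gap 0.0881
q [-0.224  0.703 -1.105  2.403  1.579  0.711 -1.134]
x [-0.969  0.168 -0.183] y [0.12  0.961 0.25 ] z [ 0.218  0.22  -0.951] tilt 18.0
units xyz [ 0.0912 -0.0883  0.1237]
[0.29047399 0.20869228 0.045     ] [0.35654021 0.17576957 0.045     ] [0.27107242 0.37826054 0.045     ]
```

```bash
python3 -c "
from h import *
s,M=st(); to(M,s['eef_pos'],[.55,.20,.48]);to(M,s['eef_pos'],[.55,-.10,.5])"
```

```text
t 24.3 p [0.3188 0.3069 0.2025] F [ 0.8 -0.   0.9] gap 0.0881
q [-0.224  0.703 -1.105  2.403  1.579  0.711 -1.134]
x [-0.969  0.168 -0.183] y [0.12  0.961 0.25 ] z [ 0.218  0.22  -0.951] tilt 18.0
units xyz [-0.7316 -0.0146 -0.5927]
units xyz [-0.8668 -0.7228 -0.8052]
```

```bash
python3 -m handwheel '[[[1,-0.3,0,-0.55,0],[1,-0.6,0,-0.6,0],[1,-0.73,0,-0.6,0],[1,-0.73,-0.02,-0.6,0],[1,-0.73,-0.02,-0.6,0],[1,-0.73,-0.02,-0.6,0]]]'; python3 -c "
from h import *
s,M=st(); to(M,s['eef_pos'],[.55,-.20,.5])"
```

```text
clock: 25.05
eef_pos: [0.5135, 0.212, 0.444]
eef_rot: [0.226, 2.904, 0.358]
force: [0.2, 1.2, 0.4]
finger_gap: 0.0882
t 25.05 p [0.5135 0.212  0.444 ] F [0.2 1.2 0.4] gap 0.0882
q [ 0.425  0.556 -1.396  1.707  0.662  1.057  0.309]
x [-0.967  0.176 -0.185] y [0.126 0.959 0.255] z [ 0.222  0.223 -0.949] tilt 18.3
units xyz [-0.2953 -0.9404 -0.3424]
```

```bash
cat > fit.py <<'E'
from h import *
import itertools
from scipy.optimize import least_squares
# q, p, x-axis, z-axis
D=[([-1.177,.690,-.195,1.566,.157,.9025,-.215],[.2199,.5845,.252],[-.936,.352,0],[0,-.002,-1]),
([-.281,.401,-.374,1.929,.196,.846,.858],[.4206,.1973,.3208],[-.999,-.045,-.001],[.001,-.003,-1]),
([-.675,.237,-.465,2.214,.159,.721,.386],[.2115,.2724,.3208],[-.998,-.064,0],[0,0,-1]),
([-.223,.565,-.019,2.559,.003,.043,1.386],[.3016,.028,.1658],[-.998,-.058,.027],[-.027,.004,-1]),
([-.575,.972,.757,1.279,-.563,1.693,1.847],[.5431,.1472,.2725],[-.847,-.066,.528],[-.529,.013,-.848]),
([-.094,1.106,-.052,2.559,-1,.043,2.511],[.1695,-.0002,.0344],[-.85,-.066,.523],[-.525,.015,-.851]),
([.416,.302,-.403,1.065,-.095,2.089,1.544],[.3922,-.0677,.666],[-.959,-.026,.283],[-.282,.202,-.938]),
([-.09,-.001,-.003,1.798,-.371,1.069,1.456],[.4179,.0922,.5507],[-.961,.191,-.199],[.255,.343,-.904]),
([-.305,.336,-1.474,2.557,1.109,.674,-1.277],[.1464,.2694,.2961],[-.966,.186,-.182],[.222,.221,-.95]),
([-.224,.703,-1.105,2.403,1.579,.711,-1.134],[.3188,.3069,.2025],[-.969,.168,-.183],[.218,.22,-.951]),
([.425,.556,-1.396,1.707,.662,1.057,.309],[.5135,.212,.444],[-.967,.176,-.185],[.222,.223,-.949])]
def fk(q,par,sg):
    h,a,b,L,o1,o7,e1,e2,o2,o4,o6,o3,o5=par
    r=[('z',sg[0]*q[0]+o1,[0,0,h]),('y',q[1]+o2,[0,0,0]),('z',sg[1]*q[2]+o3,[e1,0,a]),('y',q[3]+o4,[e2,0,0]),('z',sg[2]*q[4]+o5,[0,0,b]),('y',q[5]+o6,[0,0,0]),('z',sg[3]*q[6]+o7,[0,0,L])]
    Rm=np.eye(3);p=np.zeros(3)
    for ax,an,t in r:
        c,s=np.cos(an),np.sin(an)
        Rm=Rm@(np.array([[c,-s,0],[s,c,0],[0,0,1]]) if ax=='z' else np.array([[c,0,s],[0,1,0],[-s,0,c]]))
        p=p+Rm@np.array(t)
    return p,Rm
def res(par,sg):
    o=[]
    for q,p,x,z in D:
        P,M=fk(q,par,sg); o+=list((P-p)*5)+list(M[:,0]-x)+list(M[:,2]-z)
    return np.array(o)
if __name__=="__main__":
    best=None
    for sg in itertools.product([1,-1],repeat=4):
      for o7 in(0,1.57,3.14,-1.57):
        r=least_squares(res,[.34,.5,.4,.25,0,o7,0,0,0,0,0,0,0],args=(sg,))
        if best is None or r.cost<best[0]: best=(r.cost,sg,r.x)
    print(best[0],best[1],best[2].round(4)); np.savez('fit.npz',sg=best[1],par=best[2])
    r=res(best[2],best[1]).reshape(-1,9); print(np.abs(r).max(1).round(4))
E
python3 fit.py
```

```text
0.02476454551031364 (-1, 1, -1, -1) [ 3.4510e-01 -5.5880e-01  3.4260e-01  3.1080e-01 -4.1500e-02  1.4839e+00
  3.2000e-03 -1.1600e-02  3.1477e+00 -3.1277e+00 -1.7100e-02  5.6600e-02
  9.0000e-04]
[0.042  0.0186 0.0442 0.0667 0.0421 0.0708 0.0527 0.0305 0.0463 0.0525
 0.0727]
```

```bash
cat > fit2.py <<'E'
from fit import *
def fk2(q,v):
    # 7 twists as rotvec axes + points (free), tool home
    pass
ax0=np.array([[0,0,-1],[0,1,0],[0,0,-1],[0,1,0],[0,0,-1],[0,1,0],[0,0,-1]],float)
from scipy.spatial.transform import Rotation as RR
def FK(q,v):
    off=v[0:14].reshape(7,2); pts=v[14:35].reshape(7,3); M0=RR.from_rotvec(v[35:38]).as_matrix(); p0=v[38:41]
    Rm=np.eye(3);p=np.zeros(3)
    for i in range(7):
        a=ax0[i].copy()
        k=[0,1] if abs(a[2])>.5 else [0,2]
        a[k]+=off[i]; a/=np.linalg.norm(a)
        Q=RR.from_rotvec(a*q[i]).as_matrix()
        p=p+Rm@(pts[i]-Q@pts[i]); Rm=Rm@Q
    return p+Rm@p0,Rm@M0
def r2(v,w=.02):
    o=[]
    for q,p,x,z in D:
        P,M=FK(q,v); o+=list((P-p)*5)+list(M[:,0]-x)+list(M[:,2]-z)
    return np.r_[o,(v-v0)*w]
h,a,b,L=.345,.559,.343,.311
pts=np.array([[0,0,0],[0,0,h],[0,0,h],[0,0,h+a],[0,0,0],[0,0,h+a+b],[0,0,0]])
bb=None
for c in np.linspace(-3,3,9):
    v0=np.r_[np.zeros(14),pts.ravel(),0,0,c,0,0,h+a+b+L]
    r=least_squares(r2,v0)
    if bb is None or r.cost<bb[0]: bb=(r.cost,r.x,v0)
v=bb[1]; print(bb[0]); print(v[:14].reshape(7,2).round(3).tolist()); print(v[14:35].reshape(7,3).round(3).tolist()); print(v[35:].round(3))
v0=bb[2]; print(np.abs(r2(v)[:99].reshape(-1,9)).max(1).round(4)); np.save('v.npy',v)
E
python3 fit2.py
```

```text
1.0952923201353771e-05
[[-0.0, 0.0], [0.0, 0.001], [-0.001, -0.0], [0.0, -0.0], [-0.001, 0.001], [0.0, 0.0], [-0.001, 0.001]]
[[0.0, 0.0, -0.0], [0.0, -0.0, 0.347], [0.0, -0.019, 0.345], [0.001, 0.0, 0.911], [-0.0, -0.045, -0.0], [0.001, -0.0, 1.256], [-0.0, -0.045, -0.0]]
[ 1.000e-03 -1.000e-03  1.570e+00  1.000e-03 -4.600e-02  1.568e+00]
[0.0006 0.0011 0.0005 0.001  0.0005 0.0006 0.0007 0.001  0.0007 0.0007
 0.0005]
```

```bash
cat > sim.py <<'E'
from fit2 import FK,R
import numpy as np
from scipy.optimize import lsq_linear
v=np.load('v.npy')
lo=np.array([-3.01,-.46,-1.47,.13,-1,.04,-2.66]);hi=np.array([3.01,2.08,1.51,2.56,4.14,2.09,2.66])
vm=.7*np.array([2.57,2.57,3.14,3.14,3.14,3.14,3.14])/8
def err(q,P,M):
    p,m=FK(q,v); return np.r_[P-p,R.from_matrix(M@m.T).as_rotvec()]
def jac(q):
    p,m=FK(q,v);J=np.zeros((6,7))
    for i in range(7):
        d=np.zeros(7);d[i]=1e-5;p2,m2=FK(q+d,v)
        J[:3,i]=(p2-p)/1e-5;J[3:,i]=R.from_matrix(m2@m.T).as_rotvec()/1e-5
    return J
W=np.array([1,1,1,.3,.3,.3]);LAM=.02
def row(q,P,M,W=W,lam=LAM,n=8):
    # one row: clip target, iterate damped lsq with bounds
    e=err(q,P,M); s=min(1,.0625/max(np.linalg.norm(e[:3]),1e-9),np.radians(10.7)/max(np.linalg.norm(e[3:]),1e-9))
    p,m=FK(q,v); Pt=p+s*e[:3]; Mt=R.from_rotvec(s*e[3:]).as_matrix()@m
    q0=q.copy()
    for _ in range(n):
        J=jac(q)*W[:,None]; e=err(q,Pt,Mt)*W
        L=np.maximum(lo+.003,q0-vm)-q; U=np.minimum(hi-.003,q0+vm)-q
        L=np.minimum(L,-1e-9);U=np.maximum(U,1e-9)
        q=q+lsq_linear(np.r_[J,lam*np.eye(7)],np.r_[e,np.zeros(7)],(L,U)).x
    return q
def call(q,rows,**k):
    p,M=FK(q,v)
    for r in rows:
        q=row(q,p+M@(.4*np.array(r[1:4])),M@R.from_rotvec([0,0,r[4]*np.pi/4]).as_matrix(),**k)
    return q
def rep(q):
    p,M=FK(q,v);print("q",q.round(3),"p",p.round(3),"z",M[:,2].round(3),"y",M[:,1].round(3))
E
sed -i 's/^h,a,b,L=/if __name__=="__main__":\n  pass\nh,a,b,L=/' fit2.py
python3 - <<'E'
import re
s=open('fit2.py').read().split('h,a,b,L=')[0]
open('fit2.py','w').write(s)
E
cat > simtest.py <<'E'
from sim import *
q=np.array([-.09,-.001,-.003,1.798,-.371,1.069,1.456]); q=call(q,[[1,.62,.35,.54,0]]*7); rep(q); print("true -.722 .121 -.398 2.305 .452 .316 -.104")
q=np.array([-.722,.121,-.398,2.305,.452,.316,-.104]); q=call(q,[[1,.4,-.8,.13,0]]*3); rep(q); print("true -.439 .186 -.813 2.498 1.009 .324 -.74 z .24 .255")
q=np.array([-.172,.697,-.02,2.56,-1,.043,2.441]); q=call(q,[[0,.8,0,.9,0]]*3); rep(q); print("true -.162 .757 -.03 2.559 -1. .043 2.445 z -.203 p .2659 .0193 .1111")
q=np.array([.416,.302,-.403,1.065,-.095,2.089,1.544]);q=call(q,[[1,-.44,-.37,-.74,0]]*4);rep(q);print("true .39 .213 .348 .818 -.608 2.087 1.842")
q=np.array([-.439,.186,-.813,2.498,1.009,.324,-.74]);q=call(q,[[1,.65,-.57,.22,0]]*3);rep(q);print("true -.305 .336 -1.474 2.557 1.109 .674 -1.277  z .222 .221 p .1464 .2694 .2961")
E
python3 simtest.py
```

```text
q [-0.987  0.121 -0.137  2.326  0.354  0.278 -0.025] p [0.249 0.343 0.359] z [ 0.255  0.343 -0.904] y [0.106 0.92  0.378]
true -.722 .121 -.398 2.305 .452 .316 -.104
q [-0.497  0.129 -0.706  2.557  0.723  0.263 -0.463] p [0.191 0.238 0.301] z [ 0.188  0.225 -0.956] y [0.142 0.957 0.253]
true -.439 .186 -.813 2.498 1.009 .324 -.74 z .24 .255
q [-0.146  0.992 -0.063  2.552 -1.     0.043  2.446] p [0.207 0.018 0.054] z [-0.421  0.009 -0.907] y [-0.053  0.998  0.034]
true -.162 .757 -.03 2.559 -1. .043 2.445 z -.203 p .2659 .0193 .1111
q [ 0.355  0.45  -0.084  0.63  -0.138  2.089  1.753] p [ 0.511 -0.169  0.708] z [ 0.014  0.158 -0.987] y [0.028 0.987 0.159]
true .39 .213 .348 .818 -.608 2.087 1.842
q [-0.499  0.477 -1.467  2.557  0.981  0.801 -1.344] p [0.114 0.249 0.263] z [ 0.15   0.069 -0.986] y [0.154 0.984 0.092]
true -.305 .336 -1.474 2.557 1.109 .674 -1.277  z .222 .221 p .1464 .2694 .2961
```

```bash
cat >> simtest.py <<'E'
E
python3 - <<'E'
import sys; sys.path.insert(0,'.')
import sim
from sim import *
T=[([-.09,-.001,-.003,1.798,-.371,1.069,1.456],[[1,.62,.35,.54,0]]*7,[-.722,.121,-.398,2.305,.452,.316,-.104]),
([-.722,.121,-.398,2.305,.452,.316,-.104],[[1,.4,-.8,.13,0]]*3,[-.439,.186,-.813,2.498,1.009,.324,-.74]),
([-.172,.697,-.02,2.56,-1,.043,2.441],[[0,.8,0,.9,0]]*3,[-.162,.757,-.03,2.559,-1.,.043,2.445]),
([.416,.302,-.403,1.065,-.095,2.089,1.544],[[1,-.44,-.37,-.74,0]]*4,[.39,.213,.348,.818,-.608,2.087,1.842]),
([-.439,.186,-.813,2.498,1.009,.324,-.74],[[1,.65,-.57,.22,0]]*3,[-.305,.336,-1.474,2.557,1.109,.674,-1.277]),
([-.088,.475,-1.404,1.938,.813,.989,-.425],[[1,-.3,-.18,.28,0]]*4,[.061,.685,-1.257,2.002,1.062,.846,-.33]),
([.061,.685,-1.257,2.002,1.062,.846,-.33],[[1,.33,-.13,.16,0]]*4,[-.224,.703,-1.105,2.403,1.579,.711,-1.134]),
([.39,.213,.348,.818,-.608,2.087,1.842],[[1,.17,.36,.8,0]]*7,[-.09,-.001,-.003,1.798,-.371,1.069,1.456])]
for w in(.3,.5,.8):
  for lam in(.003,.02,.06,.15):
    for n in (3,10):
      d=[np.abs(call(np.array(a,float),r,W=np.array([1,1,1,w,w,w]),lam=lam,n=n)-b).max() for a,r,b in T]
      print(w,lam,n,np.round(d,2))
E
```

```text
0.3 0.003 3 [0.29 0.29 0.24 0.75 0.19 0.01 0.01 0.19]
0.3 0.003 10 [0.36 0.29 0.24 0.31 0.19 0.01 0.01 0.19]
0.3 0.02 3 [0.25 0.28 0.24 0.48 0.19 0.01 0.11 0.01]
0.3 0.02 10 [0.27 0.29 0.24 0.47 0.19 0.01 0.04 0.01]
0.3 0.06 3 [0.16 0.52 0.24 0.54 0.3  0.01 0.01 0.01]
0.3 0.06 10 [0.25 0.36 0.24 0.48 0.19 0.01 0.04 0.01]
0.3 0.15 3 [0.75 0.6  0.23 0.68 0.48 0.01 0.16 0.02]
0.3 0.15 10 [0.23 0.58 0.24 0.6  0.41 0.01 0.03 0.01]
0.5 0.003 3 [0.34 0.29 0.1  0.75 0.11 0.01 0.02 0.19]
0.5 0.003 10 [0.36 0.29 0.1  0.35 0.11 0.01 0.02 0.19]
0.5 0.02 3 [0.25 0.28 0.1  0.5  0.11 0.01 0.12 0.01]
0.5 0.02 10 [0.28 0.29 0.1  0.42 0.11 0.01 0.01 0.01]
0.5 0.06 3 [0.19 0.44 0.1  0.51 0.22 0.01 0.02 0.02]
0.5 0.06 10 [0.26 0.3  0.1  0.49 0.11 0.01 0.08 0.01]
0.5 0.15 3 [0.42 0.58 0.1  0.66 0.47 0.01 0.07 0.01]
0.5 0.15 10 [0.17 0.53 0.1  0.56 0.35 0.01 0.02 0.01]
0.8 0.003 3 [0.36 0.31 0.02 0.75 0.07 0.01 0.02 0.19]
0.8 0.003 10 [0.36 0.31 0.02 0.38 0.07 0.01 0.02 0.19]
0.8 0.02 3 [0.25 0.3  0.02 0.63 0.07 0.01 0.1  0.01]
0.8 0.02 10 [0.28 0.31 0.02 0.42 0.07 0.01 0.01 0.01]
0.8 0.06 3 [0.21 0.39 0.02 0.51 0.18 0.01 0.04 0.02]
0.8 0.06 10 [0.25 0.28 0.02 0.5  0.07 0.01 0.1  0.02]
0.8 0.15 3 [0.24 0.56 0.02 0.65 0.46 0.01 0.04 0.01]
0.8 0.15 10 [0.18 0.48 0.02 0.54 0.33 0.01 0.02 0.01]
```

```bash
cat > coll.py <<'E'
from sim import *
from fit2 import ax0,RR
def pts(q):
    # shoulder, elbow, wrist, flange-ish, body ends, tip
    off=v[0:14].reshape(7,2); P=v[14:35].reshape(7,3)
    Rm=np.eye(3);p=np.zeros(3); fr=[]
    for i in range(7):
        a=ax0[i].copy(); k=[0,1] if abs(a[2])>.5 else [0,2]; a[k]+=off[i]; a/=np.linalg.norm(a)
        Q=RR.from_rotvec(a*q[i]).as_matrix(); p=p+Rm@(P[i]-Q@P[i]); Rm=Rm@Q; fr.append((p,Rm))
    g=lambda i,x: fr[i][0]+fr[i][1]@np.array(x)
    return g(0,[0,0,.345]),g(2,[0,-.019,.911]),g(4,[0,-.045,1.256])
def segd(a,b,c,d,n=40):
    s=np.linspace(0,1,n)[:,None]; A=a+(b-a)*s; B=c+(d-c)*s
    return np.sqrt(((A[:,None]-B[None])**2).sum(-1)).min()
def clear(q):
    S,E,Wr=pts(q); p,M=FK(q,v); z=M[:,2];y=M[:,1];x=M[:,0]
    o=np.zeros(3); B=p-.08*z  # body centre line
    # hand box sampled as segments along y at body mid, arm segments
    hand=[(B+.0375*sx*x-.093*y+k*z,B+.0375*sx*x+.093*y+k*z) for sx in(-1,1) for k in(.03,-.03)]
    f=[(p+.014*z+.052*s*y,p-.05*z+.052*s*y) for s in(-1,1)]
    d_up=min(segd(a,b,S,E) for a,b in hand+f); d_col=min(segd(a,b,o,S) for a,b in hand+f)
    d_fc=segd(E+(Wr-E)*.3,Wr,o,S); d_wc=segd(Wr,B,o,S); d_wu=segd(Wr,B,S,S+(E-S)*.7)
    return np.array([d_up,d_col,d_fc,d_wc,d_wu])
if __name__=="__main__":
    for n,q in {"hit":[-.305,.336,-1.474,2.557,1.109,.674,-1.277],"hit-prev":[-.439,.186,-.813,2.498,1.009,.324,-.74],"tilt32":[-.094,1.106,-.052,2.559,-1,.043,2.511],"r.27":[-.162,.757,-.03,2.559,-1,.043,2.445],"now":[.425,.556,-1.396,1.707,.662,1.057,.309],"end7":[-.12,.82,-1.47,2.56,1.18,.92,-1.09]}.items():
        q=np.array(q); print(n,clear(q).round(3),[x.round(2) for x in pts(q)],FK(q,v)[0].round(3))
E
python3 coll.py
```

```text
hit [0.171 0.18  0.328 0.278 0.183] [array([ 0.  , -0.  ,  0.34]), array([0.18, 0.04, 0.88]), array([0.08, 0.2 , 0.59])] [0.146 0.269 0.296]
hit-prev [0.211 0.221 0.35  0.314 0.203] [array([ 0.  , -0.  ,  0.34]), array([0.1 , 0.03, 0.9 ]), array([0.14, 0.19, 0.6 ])] [0.219 0.272 0.307]
tilt32 [0.263 0.164 0.334 0.212 0.193] [array([ 0.  , -0.  ,  0.34]), array([0.5 , 0.03, 0.6 ]), array([ 0.33, -0.  ,  0.3 ])] [ 0.17  -0.     0.034]
r.27 [0.265 0.24  0.339 0.283 0.193] [array([ 0.  , -0.  ,  0.34]), array([0.39, 0.04, 0.76]), array([0.33, 0.01, 0.42])] [0.266 0.019 0.111]
now [0.359 0.484 0.558 0.56  0.359] [array([-0.  ,  0.  ,  0.35]), array([ 0.26, -0.14,  0.83]), array([0.44, 0.14, 0.74])] [0.514 0.212 0.444]
end7 [0.179 0.195 0.326 0.288 0.182] [array([ 0.  , -0.  ,  0.34]), array([0.41, 0.03, 0.73]), array([0.21, 0.19, 0.5 ])] [0.215 0.196 0.189]
```

```bash
sed -e 's/^from sim import \*/from sim import *\nfrom coll import clear/' -e 's/    return True/    if q[2]<-1.42: return False\n    c=clear(q)\n    return c[0]>.19 and c[1]>.17/' -e 's/range(12)/range(14)/' -e 's/((10,lambda n:n\[0\]),(22,lambda n:n\[0\]+10\*abs(n\[1\]\[2\])))/((10,lambda n:n[0]),(20,lambda n:n[0]+10*abs(n[1][2])),(28,lambda n:abs(n[1][2])))/' beam.py > beam2.py; export OMP_NUM_THREADS=1; time timeout 575 python3 beam2.py | sed 's/np.int64(\([-0-9]*\))/\1/g'
```

```text
q [ 0.425  0.556 -1.396  1.707  0.662  1.057  0.309] p [0.514 0.212 0.444] z [ 0.223  0.223 -0.949] y [0.126 0.959 0.255]
0 18.35 [ 0.29  0.46 -1.23  2.25  0.91  0.57 -0.16] [(-1, 0, -1)]
1 16.48 [-0.06  0.45 -1.01  2.55  1.51  0.42 -0.98] [(-1, 0, -1), (-1, 0, -1)]
2 15.84 [ 0.61  0.45 -1.1   2.56  1.24  0.3  -0.16] [(-1, 0, -1), (-1, 0, -1), (0, -1, 0)]
3 14.61 [ 0.68  0.36 -1.32  2.56  0.9   0.37  0.  ] [(-1, 1, -1), (-1, 0, -1), (0, -1, 0), (-1, -1, 0)]
4 12.43 [ 0.01  0.45 -1.21  2.56  1.22  0.49 -0.82] [(-1, 1, -1), (-1, 0, -1), (0, -1, 0), (-1, -1, 0), (-1, 1, -1)]
5 11.36 [ 0.68  0.43 -1.3   2.56  0.94  0.43  0.  ] [(-1, 1, -1), (-1, 0, -1), (0, -1, 0), (-1, -1, 0), (-1, 1, -1), (0, -1, 0)]
6 9.3 [ 0.15  0.63 -1.41  2.56  1.22  0.69 -0.82] [(-1, 1, -1), (-1, 0, -1), (0, -1, 0), (-1, -1, 0), (-1, 1, -1), (0, -1, 0), (-1, 1, -1)]
7 9.3 [-0.01  0.82 -1.29  2.08  1.09  0.92 -0.46] [(-1, 1, -1), (-1, 0, -1), (0, -1, 0), (-1, -1, 0), (-1, 1, -1), (0, -1, 0), (-1, 1, -1), (1, 1, 0)]
8 9.3 [ 0.14  0.62 -1.4   2.56  1.22  0.67 -0.82] [(-1, 1, -1), (-1, 0, -1), (0, -1, 0), (-1, -1, 0),
[... 411 characters left out ...]
 -1), (0, -1, 0)]
11 8.77 [ 0.81  0.58 -1.32  2.56  1.06  0.54  0.05] [(-1, 1, -1), (-1, 0, -1), (0, -1, 0), (-1, -1, 0), (-1, 1, -1), (0, -1, 0), (0, 1, -1), (0, 1, 1), (-1, 0, -1), (1, 0, 0), (-1, -1, 0), (0, -1, 0)]
12 8.47 [-0.7   0.64 -1.27  2.56  1.3   0.74 -1.6 ] [(-1, 1, -1), (-1, 0, -1), (0, -1, 0), (-1, -1, 0), (-1, 1, -1), (0, -1, 0), (0, 1, -1), (0, 1, 1), (-1, 0, -1), (1, 1, 0), (-1, 1, 1), (0, -1, -1), (-1, -1, 0)]
13 8.01 [-0.87  0.7  -0.97  2.46  1.45  0.65 -1.61] [(-1, 1, -1), (-1, 0, -1), (0, -1, 0), (-1, -1, 0), (-1, 1, -1), (0, -1, 0), (0, 1, -1), (0, 1, 1), (-1, 0, -1), (0, 1, 0), (-1, -1, 0), (1, -1, 0), (-1, 1, 1), (0, 0, -1)]
real	4m1.408s
user	15m41.436s
sys	0m0.737s
```

```bash
cat > beam3.py <<'E'
import beam2
from beam2 import *
def step3(a):
    q,d,sp=a
    p,M=FK(q,v); Mt=M@R.from_rotvec([0,0,sp*np.pi/4]).as_matrix()
    for _ in range(5):
        q=row(q,p+d*.3,Mt,W=W8,lam=.02,n=5)
        if not ok(q): return None
    return q,(d,sp)
acts=[(d,0) for d in dirs if abs(d).sum()<1.5]+[(np.zeros(3),s) for s in(1,-1)]
if __name__=="__main__":
    q=np.array([.425,.556,-1.396,1.707,.662,1.057,.309])
    beam=[(1.4,q,[])]
    with Pool() as P:
        for dep in range(7):
            par=[(b,a) for b in beam for a in acts]
            out=P.map(step3,[(b[1],a[0],a[1]) for b,a in par],chunksize=4)
            new=[(abs(o[0][2])+.03*max(0,cost(o[0])-18),o[0],b[2]+[o[1]]) for (b,a),o in zip(par,out) if o is not None]
            new.sort(key=lambda n:n[0]); beam=[]
            for n in new:
                if all(np.abs(n[1]-b[1]).max()>.15 for b in beam): beam.append(n)
                if len(beam)>=30: break
            b=beam[0]; print(dep,round(b[0],2),round(cost(b[1]),1),b[1].round(2),FK(b[1],v)[0].round(2),[(tuple(np.sign(x[0]).astype(int).tolist()),x[1]) for x in b[2]],flush=True)
E
export OMP_NUM_THREADS=1; timeout 575 python3 beam3.py
```

```text
0 0.73 17.5 [-0.16  0.37 -0.73  2.49  1.35  0.25 -0.71] [0.31 0.21 0.26] [((-1, 0, -1), 0)]
1 0.12 21.3 [-0.76  0.51 -0.01  0.17  0.01  2.09  0.64] [0.47 0.39 0.81] [((0, 1, 1), 0), ((0, 0, 1), 0)]
2 0.1 21.3 [-0.72  0.83  0.    0.47 -0.03  1.47  0.69] [0.67 0.54 0.53] [((0, 1, 1), 0), ((0, 1, 1), 0), ((1, 0, -1), 0)]
3 0.06 19.4 [-0.42  0.37  0.01  0.36 -0.14  2.08 -0.66] [0.49 0.21 0.83] [((0, 0, 0), 1), ((1, 0, 1), 0), ((-1, 0, 1), 0), ((0, 0, 0), 1)]
4 0.05 19.4 [-0.28  0.58 -0.    0.69 -0.15  1.56 -0.46] [0.7  0.21 0.62] [((0, 0, 0), 1), ((1, 0, 1), 0), ((-1, 0, 1), 0), ((0, 0, 0), 1), ((1, 0, -1), 0)]
5 0.05 19.4 [-0.78  0.36 -0.    1.09  0.01  1.35 -0.94] [0.49 0.42 0.62] [((0, 0, 0), 1), ((1, 0, 1), 0), ((-1, 0, 1), 0), ((0, 0, 0), 1), ((1, 0, -1), 0), ((-1, 1, 0), 0)]
6 0.05 19.4 [-0.28  0.58 -0.    0.69 -0.15  1.56 -0.46] [0.7  0.21 0.62] [((0, 0, 0), 1), ((1, 0, 1), 0), ((-1, 0, 1), 0), ((0, 0, 0), 1), ((1, 0, -1), 0), ((0, -1, 0), 0), ((0, 1, 0), 0)]
```

```bash
cat > t3.py <<'E'
from beam3 import *
q=np.array([.425,.556,-1.396,1.707,.662,1.057,.309])
for d in [(0,1,1),(0,0,1)]: 
    d=np.array(d,float);d/=np.linalg.norm(d); q=step3((q,d,0))[0]; rep(q)
p,M=FK(q,v)
for tgt in [(.45,.38,.55),(.40,.34,.35),(.36,.30,.26),(.30,.26,.26)]:
    for _ in range(6): q=row(q,np.array(tgt),M,W=W8,n=6)
    rep(q)
    np.save('q3.npy',q)
for k in range(9):
    p,M=FK(q,v); h=M[:2,2]; az=h/np.linalg.norm(h)
    d=np.array([-az[0]*.3,-az[1]*.3,-.2])
    for _ in range(3): q=row(q,p+d,M,W=W8,n=6)
    rep(q); print(clear(q).round(2),cost(q))
E
OMP_NUM_THREADS=2 python3 t3.py
```

```text
q [-0.293  0.573 -1.216  0.835  0.716  1.708  0.281] p [0.514 0.424 0.656] z [ 0.223  0.223 -0.949] y [0.126 0.959 0.255]
q [-0.764  0.513 -0.015  0.169  0.008  2.087  0.643] p [0.469 0.389 0.814] z [ 0.26   0.255 -0.931] y [0.117 0.949 0.293]
q [-0.193  0.319 -0.863  1.463  0.354  1.113  0.328] p [0.45 0.38 0.55] z [ 0.26   0.255 -0.931] y [0.117 0.949 0.293]
q [-0.276  0.361 -0.719  2.037  0.599  0.523  0.018] p [0.4  0.34 0.35] z [ 0.26   0.255 -0.931] y [0.117 0.949 0.293]
q [-0.657  0.395 -0.199  2.335  1.124  0.104 -0.517] p [0.36 0.3  0.26] z [ 0.26   0.255 -0.931] y [0.117 0.949 0.293]
q [-0.516  0.342 -0.466  2.507  1.798  0.211 -1.279] p [0.3  0.26 0.26] z [ 0.26   0.255 -0.931] y [0.117 0.949 0.293]
q [ 0.009  0.566 -1.29   2.557  1.504  0.647 -1.101] p [0.283 0.224 0.241] z [ 0.216  0.222 -0.951] y [0.127 0.959 0.253]
[0.23 0.24 0.33 0.31 0.18] 18.06822336284743
q [ 0.187  0.674 -1.467  2.557  1.377  0.761 -0.93 ] p [0.287 0.185 0.232] z [ 0.165  0.19  -0.968] y [0.135 0.968 0.213]
[0.22 0.23 0.33 0.3  0.18] 14.576032800599629
q [ 0.417  0.744 -1.467  2.557  1.333  0.751 
[... 446 characters left out ...]
10.538304879056119
q [ 1.603  1.443 -1.164  2.276  1.63   1.025  0.795] p [ 0.219 -0.306 -0.044] z [ 0.061  0.173 -0.983] y [0.139 0.974 0.179]
[0.36 0.29 0.41 0.38 0.26] 10.538304878496813
q [ 1.772  1.551 -1.013  1.865  1.528  0.959  1.404] p [ 0.167 -0.453 -0.148] z [ 0.061  0.173 -0.983] y [0.139 0.974 0.179]
[0.44 0.4  0.52 0.5  0.33] 10.538304878329555
q [ 1.804  1.706 -0.986  1.322  1.35   1.003  1.987] p [ 0.116 -0.6   -0.252] z [ 0.061  0.173 -0.983] y [0.139 0.974 0.179]
[0.46 0.55 0.58 0.64 0.42] 10.53830487815172
q [ 1.634  1.871 -0.83   0.54   0.915  1.075  2.647] p [ 0.063 -0.731 -0.348] z [ 0.061  0.165 -0.984] y [0.14  0.975 0.172]
[0.43 0.69 0.61 0.78 0.5 ] 10.11144168205857
```

```bash
sed -e 's/q\[2\]<-1.42/q[2]<-1.5/' -e 's/c\[0\]>.19 and c\[1\]>.17/c[0]>.205 and c[1]>.2/' -e 's/range(14)/range(11)/' beam2.py > beam4.py; export OMP_NUM_THREADS=1; timeout 575 python3 beam4.py | sed 's/np.int64(\([-0-9]*\))/\1/g'
```

```text
q [ 0.425  0.556 -1.396  1.707  0.662  1.057  0.309] p [0.514 0.212 0.444] z [ 0.223  0.223 -0.949] y [0.126 0.959 0.255]
0 18.04 [ 1.03  0.16 -1.47  1.71  0.05  1.12  0.98] [(-1, -1, 1)]
1 16.48 [-0.06  0.45 -1.01  2.55  1.51  0.42 -0.98] [(-1, 0, -1), (-1, 0, -1)]
2 13.32 [ 0.25  0.69 -1.47  2.56  1.35  0.75 -0.84] [(-1, 0, -1), (-1, 0, -1), (-1, -1, -1)]
3 10.24 [-0.05  0.93 -1.47  2.56  1.47  0.99 -1.16] [(-1, 0, -1), (-1, 0, -1), (-1, -1, -1), (-1, 0, -1)]
4 8.62 [ 0.08  0.94 -1.47  2.56  1.44  0.97 -1.02] [(-1, 0, -1), (-1, 0, -1), (-1, 0, -1), (0, -1, 0), (-1, 0, -1)]
5 8.16 [ 0.72  0.89 -1.47  2.56  1.32  0.85 -0.33] [(-1, 0, -1), (-1, 0, -1), (-1, 0, -1), (0, -1, 0), (-1, 0, -1), (0, -1, 0)]
6 7.33 [-0.38  0.84 -1.47  2.56  1.34  0.96 -1.43] [(-1, 0, -1), (-1, 0, -1), (-1, 0, -1), (0, -1, 0), (-1, 0, -1), (0, 1, 0), (-1, -1, 0)]
7 6.35 [ 0.05  0.95 -1.47  2.56  1.38  0.95 -1.03] [(-1, 0, -1), (-1, 0, -1), (-1, -1, -1), (-1, 0, -1), (0, -1, 0), (0, -1, 1), (-1, 1, -1), (-1, 1, -1)]
8 5.23 [ 0.09  0.79 -1.16  2.56  1.45  0.68 -0.87] [(-1, 0, -1), (-1, 0, -1), (-1, 0, -1), (0, -1, 0), (-1, 0, -1), (0, 0, 1), (0, -1, 1), (0, 0, -1), (-1, 0, -1)]
9 4.37 [ 0.23  0.59 -1.04  2.56  1.19  0.49 -0.42] [(-1, 0, -1), (-1, 0, -1), (-1, 0, -1), (0, -1, 0), (-1, 0, -1), (0, 1, 1), (0, -1, 1), (0, 0, -1), (-1, 0, -1), (0, -1, 0)]
10 4.21 [ 0.82  0.64 -1.44  2.18  0.74  0.96  0.39] [(-1, 0, -1), (-1, 0, -1), (-1, 0, -1), (0, -1, 0), (-1, 0, -1), (0, 1, 1), (0, -1, 1), (0, 0, -1), (-1, 0, -1), (0, -1, 0), (1, -1, 1)]
```

```bash
python3 -m handwheel '[[[1,0.61,-0.2,0.385,0],[1,0.61,-0.2,0.385,0],[1,0.61,-0.2,0.385,0]]]' ; python3 -m handwheel '[[[1,0.61,-0.2,0.385,0],[1,0.61,-0.2,0.385,0],[1,0.61,-0.2,0.385,0]]]' >/dev/null; cat >> h.py <<'E'
def dirs_units(M,*ds):
    for d in ds:
        d=np.array(d,float); d=d/np.linalg.norm(d)*.3; print(tuple(d.round(2)),"->",(M.T@d/.4).round(3))
E
python3 -c "
from h import *
s,M=st();dirs_units(M,(-1,0,-1),(-1,-1,-1))"
```

```text
clock: 25.42
eef_pos: [0.379, 0.2133, 0.3088]
eef_rot: [0.229, 2.903, 0.359]
force: [1.8, 1.6, -0.8]
finger_gap: 0.0882
t 25.8 p [0.3106 0.2081 0.2274] F [-2.5 -0.1 -1.5] gap 0.0882
q [ 0.056  0.628 -1.277  2.512  1.452  0.705 -0.961]
x [-0.969  0.17  -0.181] y [0.133 0.97  0.202] z [ 0.211  0.172 -0.962] tilt 15.8
(np.float64(-0.21), np.float64(0.0), np.float64(-0.21)) -> [ 0.61  -0.178  0.399]
(np.float64(-0.17), np.float64(-0.17), np.float64(-0.17)) -> [ 0.424 -0.565  0.251]
```

```bash
sed -e "s/q=np.array(\[.425.*\]); rep(q)/import sys; q=np.array(eval(sys.argv[1])); rep(q)/" -e 's/range(11)/range(8)/' -e "s/print(dep,/print(dep,FK(b[1],v)[0].round(3),clear(b[1])[:2].round(2),/" beam4.py > beam5.py; export OMP_NUM_THREADS=1; timeout 575 python3 beam5.py "[ 0.056,0.628,-1.277,2.512,1.452,0.705,-0.961]" | sed 's/np.int64(\([-0-9]*\))/\1/g'
```

```text
q [ 0.056  0.628 -1.277  2.512  1.452  0.705 -0.961] p [0.31  0.208 0.227] z [ 0.211  0.172 -0.962] y [0.132 0.97  0.202]
0 [0.314 0.163 0.194] [0.23 0.25] 12.61 [ 0.2   0.83 -1.47  2.56  1.45  0.91 -0.93] [(-1, -1, -1)]
1 [ 0.325 -0.022  0.2  ] [0.25 0.27] 12.33 [ 0.87  0.8  -1.47  2.56  1.36  0.75 -0.22] [(-1, -1, -1), (0, -1, 0)]
2 [0.292 0.063 0.246] [0.21 0.23] 10.64 [ 0.64  0.58 -1.47  2.56  1.14  0.63 -0.33] [(-1, -1, -1), (0, -1, 1), (-1, 0, -1)]
3 [0.294 0.078 0.213] [0.21 0.24] 8.14 [ 0.51  0.73 -1.47  2.56  1.22  0.75 -0.5 ] [(-1, -1, -1), (0, -1, 1), (-1, 0, -1), (-1, 0, -1)]
4 [ 0.298 -0.029  0.168] [0.24 0.26] 7.37 [ 0.83  0.92 -1.47  2.56  1.28  0.86 -0.2 ] [(-1, -1, -1), (0, -1, 1), (-1, 0, -1), (-1, 0, -1), (-1, -1, -1)]
5 [ 0.297 -0.126  0.252] [0.25 0.28] 6.63 [ 1.25  0.69 -1.47  2.35  0.83  0.84  0.62] [(-1, -1, -1), (0, -1, 1), (-1, 0, -1), (-1, 0, -1), (-1, -1, -1), (0, -1, 1)]
6 [ 0.21  -0.223  0.33 ] [0.22 0.23] 6.17 [ 1.79  0.46 -1.47  2.22  0.44  0.93  1.45] [(-1, -1, -1), (0, -1, 1), (-1, 0, -1), (-1, 0, -1), (-1, -1, -1), (0, -1, 1), (-1, -1, 1)]
7 [0.226 0.233 0.172] [0.22 0.22] 4.68 [-0.48  0.63 -0.82  2.56  1.47  0.49 -1.21] [(0, 0, 1), (-1, 0, 1), (1, -1, -1), (0, 0, -1), (-1, 1, -1), (0, -1, 0), (-1, 1, -1), (-1, -1, -1)]
```

```bash
cat > bsim.py <<'E'
import numpy as np, itertools, sys
from scipy.spatial.transform import Rotation as R
from fit2 import ax0
from sim import lo,hi,vm,v
off=v[0:14].reshape(7,2); PT=v[14:35].reshape(7,3); M0=R.from_rotvec(v[35:38]).as_matrix(); p0=v[38:41]
AX=ax0.copy()
for i in range(7):
    k=[0,1] if abs(AX[i][2])>.5 else [0,2]; AX[i][k]+=off[i]; AX[i]/=np.linalg.norm(AX[i])
def fkj(q):
    N=len(q); Rm=np.tile(np.eye(3),(N,1,1)); p=np.zeros((N,3)); ax=[];pt=[];el=None
    for i in range(7):
        ax.append(Rm@AX[i]); pt.append(p+Rm@PT[i])
        Q=R.from_rotvec(q[:,i:i+1]*AX[i]).as_matrix()
        p=pt[-1]-(Rm@Q)@PT[i]; Rm=Rm@Q
        if i==2: el=p+Rm@np.array([0,-.019,.911])
    P=p+Rm@p0; M=Rm@M0
    J=np.zeros((N,6,7))
    for i in range(7): J[:,:3,i]=np.cross(ax[i],P-pt[i]); J[:,3:,i]=ax[i]
    return P,M,J,el
def rowb(q,Pt,Mt,w=.8,lam=.02,n=6):
    P,M,J,_=fkj(q); e=np.c_[Pt-P,R.from_matrix(Mt@M.transpose(0,2,1)).as_rotvec()]
    s=np.minimum(1,np.minimum(.0625/np.maximum(np.linalg.norm(e[:,:3],axis=1),1e-9),np.radians(10.7)/np.maximum(np.linalg.norm(e[:,3:],axis=1),1e-9)))[:,None]
    P1=P+s*e[:,:3]; M1=R.from_rotvec(s*e[:,3:]).as_matrix()@M
    L0=np.maximum(lo+.003,q-vm);U0=np.minimum(hi-.003,q+vm); L0=np.minimum(L0,q);U0=np.maximum(U0,q)
    W=np.array([1,1,1,w,w,w]); I=np.eye(7)*lam**2
    for _ in range(n):
        P,M,J,_=fkj(q); e=np.c_[P1-P,R.from_matrix(M1@M.transpose(0,2,1)).as_rotvec()]*W; J=J*W[:,None]
        fixed=np.zeros(q.shape,bool); val=np.zeros(q.shape)
        for k in range(5):
            Jf=np.where(fixed[:,None,:],0,J); r=e-np.einsum('nij,nj->ni',J,np.where(fixed,val,0))
            A=Jf.transpose(0,2,1)@Jf+I; d=np.linalg.solve(A,np.einsum('nij,ni->nj',Jf,r)[...,None])[...,0]
            d=np.where(fixed,val,d); lo_=L0-q;hi_=U0-q
            bad=((d<lo_)|(d>hi_))&~fixed
            if not bad.any(): break
            val=np.where(bad,np.clip(d,lo_,hi_),val); fixed|=bad
        q=q+np.clip(d,L0-q,U0-q)
    return q
def seg(A,B,C,D,n=12):
    s=np.linspace(0,1,n)[None,:,None]; X=A[:,None]+(B-A)[:,None]*s; Y=C[:,None]+(D-C)[:,None]*s
    return np.sqrt(((X[:,:,None]-Y[:,None])**2).sum(-1)).min((1,2))
def valid(q):
    P,M,_,E=fkj(q); z=M[:,:,2];y=M[:,:,1]; S=np.tile([0,0,.345],(len(q),1)); O=np.zeros_like(S)
    ok=(P[:,2]>.16)&~((P[:,0]>.40)&(P[:,2]<.30))&(P[:,0]>-.05)&(abs(P[:,1])<.6)&(P[:,2]<1.0)&(E[:,2]>.2)
    B=P-.07*z
    for s in(-1,1):
      for k in (.0,):
        ok&=(seg(B-.093*y+.0375*s*M[:,:,0],B+.093*y+.0375*s*M[:,:,0],S,E)>.2)&(seg(B-.093*y+.0375*s*M[:,:,0],B+.093*y+.0375*s*M[:,:,0],O,S)>.19)
        ok&=seg(P+.014*z+.052*s*y,P-.05*z+.052*s*y,O,S)>.17
    return ok
def tilt(q): return np.degrees(np.arccos(np.clip(-fkj(q)[1][:,2,2],-1,1)))
dirs=np.array([np.array(d,float)/np.linalg.norm(d) for d in itertools.product([-1,0,1],repeat=3) if any(d)])
def search(q0,depth,width,goal=1.5,seed=0,rows=(3,6)):
    rng=np.random.default_rng(seed); Q=np.array([q0]); H=[[]]; T=np.zeros(1)
    best=(1e9,)
    for dep in range(depth):
        cand=[];hist=[]; tt=[]
        for nr in rows:
            q=np.repeat(Q,len(dirs),0); D=np.tile(dirs,(len(Q),1)); P,M,_,_=fkj(q); ok=np.ones(len(q),bool); tgt=P+.38*D
            maxd=np.zeros(len(q))
            for _ in range(nr):
                q=rowb(q,tgt,M); ok&=valid(q)
            for i in np.nonzero(ok)[0]:
                cand.append(q[i]); hist.append(H[i//len(dirs)]+[(tuple(np.sign(D[i]).astype(int).tolist()),nr)]); tt.append(T[i//len(dirs)]+nr)
        C=np.array(cand); c=tilt(C); tt=np.array(tt); o=np.argsort(c+.1*tt)
        i=np.argmin(c+.1*tt)
        print(dep,"best",round(c[i],2),"rows",tt[i],C[i].round(2),fkj(C[i:i+1])[0][0].round(2),hist[i],flush=True)
        if c[i]<goal: return
        keep=[]
        for j in list(o[:600])+list(rng.permutation(len(C))[:600]):
            if len(keep)>=width: break
            if len(keep)>=width*.6 and j in o[:600]: continue
            if all(np.abs(C[j]-C[k]).max()>.15 for k in keep): keep.append(j)
        Q=C[keep];H=[hist[k] for k in keep];T=tt[keep]
if __name__=="__main__":
    search(np.array(eval(sys.argv[1])),int(sys.argv[2]),int(sys.argv[3]))
E
time timeout 575 python3 bsim.py "[ 0.056,0.628,-1.277,2.512,1.452,0.705,-0.961]" 8 80
```

```text
0 best 14.38 rows 3.0 [ 0.6   0.41 -1.47  2.56  1.05  0.5  -0.34] [0.28 0.1  0.28] [((-1, -1, 0), 3)]
1 best 1.63 rows 12.0 [-0.05  0.96 -0.83  0.13  0.74  2.09  1.37] [0.77 0.05 0.51] [((1, 0, 1), 6), ((1, -1, 1), 6)]
2 best 0.44 rows 18.0 [-0.45  0.97 -0.96  0.13  0.89  2.09  0.98] [0.7  0.34 0.51] [((1, 0, 1), 6), ((1, -1, 1), 6), ((0, 1, 0), 6)]
real	0m5.339s
user	0m5.325s
sys	0m0.220s
```

```bash
python3 -m handwheel '[[[1,-0.77,0.225,-0.505,0],[1,-0.77,0.225,-0.505,0],[1,-0.77,0.225,-0.505,0],[1,-0.77,0.225,-0.505,0],[1,-0.77,0.225,-0.505,0],[1,-0.77,0.225,-0.505,0]]]' >/dev/null; python3 -c "
from h import *
s,M=st()
d=np.array([1,-1,1])/3**.5*.38;print(M.T@d/.4)
from bsim import *
search(s['joint_positions'],4,80)"
```

```text
t 26.55 p [0.5403 0.2104 0.4572] F [1.3 1.8 0.5] gap 0.0878
q [ 0.37   0.603 -1.393  1.584  0.691  1.199  0.338]
x [-0.971  0.164 -0.173] y [0.127 0.969 0.21 ] z [ 0.202  0.182 -0.962] tilt 15.8
[-0.71780906 -0.34711167 -0.51649166]
0 best 7.34 rows 6.0 [-0.12  1.19 -0.63  0.19  0.49  1.86  1.23] [0.83 0.13 0.31] [((1, 0, 0), 6)]
1 best 1.91 rows 6.0 [-0.6   1.08 -0.5   0.22  0.49  1.89  0.71] [0.69 0.46 0.39] [((1, 1, 0), 3), ((1, 1, 1), 3)]
2 best 0.76 rows 12.0 [-0.78  0.93  0.46  0.13 -0.43  2.09  0.7 ] [0.57 0.48 0.55] [((1, 1, 0), 6), ((0, 1, 1), 3), ((0, 0, 1), 3)]
```

```bash
python3 -m handwheel '[[[1,-0.54,0.735,0.258,0],[1,-0.54,0.735,0.258,0],[1,-0.54,0.735,0.258,0]]]' >/dev/null; python3 -c "
from h import *
s,M=st()
d=np.array([1,1,1])/3**.5*.38;print(M.T@d/.4)
from bsim import *
search(s['joint_positions'],4,80)"
```

```text
t 26.93 p [0.6733 0.3441 0.4554] F [ 1.9 -0.4  0.2] gap 0.0885
q [-0.06   0.815 -1.204  1.047  0.829  1.423  0.409]
x [-0.971  0.165 -0.173] y [0.127 0.969 0.21 ] z [ 0.202  0.182 -0.962] tilt 15.8
[-0.53706895  0.71675229 -0.31673823]
0 best 1.54 rows 3.0 [-0.6   1.08 -0.5   0.22  0.48  1.89  0.72] [0.69 0.46 0.39] [((1, 1, 1), 3)]
1 best 0.99 rows 6.0 [-0.59  0.8  -0.51  1.    0.37  1.41  0.41] [0.55 0.48 0.37] [((1, 1, 1), 3), ((-1, 0, 0), 3)]
```

```bash
python3 -m handwheel '[[[1,-0.537,0.717,-0.317,0],[1,-0.537,0.717,-0.317,0],[1,-0.537,0.717,-0.317,0]]]' >/dev/null; python3 -c "
from h import *
s,M=st()
dirs_units(M,(-1,0,0))
from bsim import *
search(s['joint_positions'],4,80)"
```

```text
t 27.3 p [0.7454 0.412  0.5179] F [ 2.2 -0.9 -3.8] gap 0.0884
q [-0.446  0.939 -0.849  0.237  0.714  1.76   0.757]
x [-0.97   0.174 -0.167] y [0.136 0.967 0.217] z [ 0.199  0.188 -0.962] tilt 15.9
(np.float64(-0.3), np.float64(0.0), np.float64(0.0)) -> [ 0.728 -0.102 -0.15 ]
0 best 1.87 rows 3.0 [-0.39  0.97 -0.57  0.13  0.52  2.09  1.03] [0.72 0.28 0.5 ] [((1, 0, 1), 3)]
1 best 0.57 rows 9.0 [-0.23  0.32 -0.71  1.46  0.2   1.43  0.57] [0.4  0.28 0.52] [((1, 0, 1), 3), ((-1, 0, 0), 6)]
```

```bash
python3 -m handwheel '[[[1,-0.76,0.237,-0.51,0],[1,-0.76,0.237,-0.51,0],[1,-0.76,0.237,-0.51,0]]]'; python3 -c "
from h import *
s,M=st()
from bsim import *
search(s['joint_positions'],4,80)"
```

```text
clock: 27.68
eef_pos: [0.7573, 0.3824, 0.5516]
eef_rot: [0.219, 2.898, 0.341]
force: [0.6, 0.2, -0.3]
finger_gap: 0.0881
t 27.68 p [0.7573 0.3824 0.5516] F [ 0.6  0.2 -0.3] gap 0.0881
q [-0.433  0.929 -0.875  0.136  0.745  1.81   0.841]
x [-0.966  0.172 -0.194] y [0.122 0.962 0.244] z [ 0.229  0.212 -0.95 ] tilt 18.2
0 best 4.93 rows 6.0 [-0.94  0.89 -0.16  0.13  0.24  2.09  0.49] [0.49 0.56 0.56] [((-1, 1, 1), 6)]
1 best 1.04 rows 9.0 [-0.6   0.91 -0.28  0.13  0.27  2.09  0.84] [0.64 0.39 0.55] [((0, 1, -1), 3), ((0, 0, 1), 6)]
```

```bash
python3 - <<'E'
s=open('bsim.py').read()
a=s.index("        fixed=np.zeros"); b=s.index("        q=q+np.clip(d,L0-q,U0-q)")
new='''        A0=J.transpose(0,2,1)@J+I; g0=np.einsum('nij,ni->nj',J,e); lo_=L0-q;hi_=U0-q
        d=np.zeros_like(q); free=np.ones(q.shape,bool)
        for k in range(14):
            # primal active set: solve on free set, step to first bound
            Am=np.where(free[:,:,None]&free[:,None,:],A0,0)+np.eye(7)*(~free)[:,None,:]
            rhs=np.where(free,g0-np.einsum('nij,nj->ni',A0,np.where(free,0,d)),d)
            t=np.linalg.solve(Am,rhs[...,None])[...,0]; st=t-d
            with np.errstate(divide='ignore',invalid='ignore'):
                al=np.where(st>1e-12,(hi_-d)/st,np.where(st<-1e-12,(lo_-d)/st,np.inf))
            al=np.where(free,np.maximum(al,0),np.inf); j=al.argmin(1); am=np.minimum(1,al.min(1))
            d=d+am[:,None]*st; hit=am<1
            free[np.nonzero(hit)[0],j[hit]]=False
            gr=np.einsum('nij,nj->ni',A0,d)-g0
            wrong=np.where(~free,np.where(d>=hi_-1e-9,gr,np.where(d<=lo_+1e-9,-gr,0)),-1)
            jj=wrong.argmax(1); rel=(~hit)&(wrong.max(1)>1e-10)
            free[np.nonzero(rel)[0],jj[rel]]=True
            if not hit.any() and not rel.any(): break
'''
s=s[:a]+new+s[b:]
open('bsim.py','w').write(s)
E
python3 - <<'E'
import sys; sys.path.insert(0,'.')
from bsim import *
def c(q,r):
    q=np.array([q],float);P,M,_,_=fkj(q);n=len(r);r=r[0]
    for _ in range(n): q=rowb(q,P+(M[0]@(.4*np.array(r[1:4])))[None],M)
    return q[0],fkj(q)
for a,r,b in [([-.722,.121,-.398,2.305,.452,.316,-.104],[[1,.4,-.8,.13,0]]*3,[-.439,.186,-.813,2.498,1.009,.324,-.74]),
([-.172,.697,-.02,2.56,-1,.043,2.441],[[0,.8,0,.9,0]]*3,[-.162,.757,-.03,2.559,-1.,.043,2.445]),
([.061,.685,-1.257,2.002,1.062,.846,-.33],[[1,.33,-.13,.16,0]]*4,[-.224,.703,-1.105,2.403,1.579,.711,-1.134]),
([-.06,.815,-1.204,1.047,.829,1.423,.409],[[1,-.537,.717,-.317,0]]*3,[-.446,.939,-.849,.237,.714,1.76,.757]),
([-.446,.939,-.849,.237,.714,1.76,.757],[[1,-.76,.237,-.51,0]]*3,[-.433,.929,-.875,.136,.745,1.81,.841])]:
    q,f=c(a,r); print(q.round(2),b,f[1][0][:,2].round(2))
E
```

```text
[-0.5   0.05 -0.65  2.56  0.72  0.19 -0.43] [-0.439, 0.186, -0.813, 2.498, 1.009, 0.324, -0.74] [ 0.25  0.31 -0.92]
[-0.16  0.77 -0.03  2.56 -1.    0.04  2.44] [-0.162, 0.757, -0.03, 2.559, -1.0, 0.043, 2.445] [-0.22  0.02 -0.98]
[-0.23  0.7  -1.07  2.4   1.59  0.69 -1.14] [-0.224, 0.703, -1.105, 2.403, 1.579, 0.711, -1.134] [ 0.22  0.21 -0.95]
[-0.51  0.92 -0.5   0.22  0.41  1.73  0.78] [-0.446, 0.939, -0.849, 0.237, 0.714, 1.76, 0.757] [ 0.22  0.19 -0.96]
[-0.47  0.92 -0.02  0.13 -0.05  1.76  0.91] [-0.433, 0.929, -0.875, 0.136, 0.745, 1.81, 0.841] [ 0.25  0.21 -0.94]
```

```bash
time timeout 575 python3 bsim.py "[-.433,.929,-.875,.136,.745,1.81,.841]" 9 70
```

```text
0 best 16.73 rows 3.0 [ 0.03  0.89 -1.47  0.96  1.01  1.58  0.44] [0.7  0.3  0.48] [((-1, -1, -1), 3)]
1 best 16.73 rows 6.0 [ 0.39  0.82 -1.46  1.63  0.93  1.18  0.24] [0.59 0.19 0.37] [((-1, -1, -1), 3), ((-1, -1, -1), 3)]
2 best 15.23 rows 12.0 [ 1.19 -0.08 -1.19  1.8  -0.28  1.19  1.48] [0.36 0.06 0.54] [((-1, 0, -1), 3), ((-1, -1, 0), 6), ((-1, -1, 1), 3)]
3 best 10.7 rows 18.0 [-0.41  0.94 -1.47  2.56  1.44  1.11 -1.51] [0.21 0.29 0.17] [((-1, -1, -1), 3), ((-1, 0, 0), 3), ((-1, 0, -1), 6), ((-1, -1, -1), 6)]
4 best 8.23 rows 21.0 [ 0.11  0.72 -1.47  2.56  1.27  0.85 -0.91] [0.27 0.17 0.21] [((-1, -1, -1), 3), ((-1, 0, 0), 3), ((-1, 0, -1), 6), ((-1, -1, -1), 6), ((0, -1, 0), 3)]
5 best 4.91 rows 24.0 [ 0.24  0.83 -1.47  2.56  1.28  0.9  -0.78] [0.28 0.13 0.19] [((-1, -1, -1), 3), ((-1, 0, 0), 3), ((-1, 0, -1), 6), ((-1, -1, -1), 6), ((0, -1, 0), 3), ((-1, -1, -1), 3)]
6 best 2.33 rows 30.0 [-0.04  0.88 -1.47  2.56  1.26  0.96 -1.05] [0.24 0.19 0.18] [((-1, -1, -1), 3), ((-1, 0, 0), 3), ((-1, 0, -1), 6), ((-1, -1, -1), 6), ((1, -1, 0), 3), ((-1, 0, 0), 3), ((-1, -1, -1), 6)]
7 best 1.48 rows 33.0 [ 0.61  0.78 -1.47  2.56  1.14  0.86 -0.33] [0.28 0.02 0.2 ] [((-1, -1, -1), 3), ((-1, 0, 0), 3), ((-1, 0, -1), 6), ((-1, -1, -1), 6), ((1, -1, 0), 3), ((-1, 0, 0), 3), ((-1, -1, -1), 6), ((0, -1, 0), 3)]
real	0m21.833s
user	0m22.323s
sys	0m0.140s
```

```bash
cat > plan.py <<'E'
from h import *
import sys
s,M=st()
from bsim import *
import io,contextlib
q=s['joint_positions']; b=io.StringIO()
with contextlib.redirect_stdout(b): search(np.array(q),int(sys.argv[1]),int(sys.argv[2]))
l=b.getvalue().strip().splitlines()[-1]; print(l)
d=eval(l[l.index('[('):])
for a,n in d[:2]:
    a=np.array(a,float);a=a/np.linalg.norm(a)*.38; print(a.round(2),n,(M.T@a/.4).round(3))
E
python3 plan.py 9 70
```

```text
t 27.68 p [0.7573 0.3824 0.5516] F [ 0.6  0.2 -0.3] gap 0.0881
q [-0.433  0.929 -0.875  0.136  0.745  1.81   0.841]
x [-0.966  0.172 -0.194] y [0.122 0.962 0.244] z [ 0.229  0.212 -0.95 ] tilt 18.2
8 best 0.95 rows 36.0 [ 0.85  0.34 -1.47  2.28  0.46  0.86  0.5 ] [0.29 0.04 0.34] [((-1, -1, -1), 3), ((-1, 0, 0), 3), ((-1, 0, -1), 6), ((-1, -1, -1), 6), ((1, -1, 0), 3), ((-1, 0, 0), 3), ((-1, -1, -1), 6), ((0, -1, 0), 3), ((0, 0, 1), 3)]
[-0.22 -0.22 -0.22] 3 [ 0.542 -0.728  0.279]
[-0.38  0.    0.  ] 3 [ 0.918 -0.116 -0.217]
```

```bash
python3 -m handwheel '[[[1,0.05,-0.06,0.02,0],[1,0.1,-0.13,0.05,0],[1,0.15,-0.2,0.08,0],[1,0.2,-0.26,0.1,0],[1,0.25,-0.33,0.12,0],[1,0.3,-0.35,0.12,0],[1,0.4,-0.36,0.11,0],[1,0.5,-0.37,0.1,0]]]' >/dev/null; python3 plan.py 9 70
```

```text
t 28.68 p [0.5541 0.2807 0.4375] F [-0.3  0.1  0.7] gap 0.0881
q [ 0.121  0.55  -1.093  1.562  0.61   1.042  0.339]
x [-0.964  0.179 -0.198] y [0.131 0.963 0.234] z [ 0.233  0.199 -0.952] tilt 17.8
5 best 1.04 rows 27.0 [-0.55  0.92 -1.47  2.56  1.23  0.97 -1.55] [0.12 0.27 0.17] [((-1, 0, -1), 6), ((-1, -1, -1), 3), ((-1, -1, 0), 3), ((-1, -1, -1), 6), ((-1, 1, 0), 3), ((-1, -1, -1), 6)]
[-0.27  0.   -0.27] 6 [ 0.781 -0.245  0.483]
[-0.22 -0.22 -0.22] 3 [ 0.539 -0.728  0.285]
```

```bash
python3 -m handwheel '[[[1,0.11,-0.035,0.07,0],[1,0.22,-0.07,0.14,0],[1,0.33,-0.1,0.2,0],[1,0.44,-0.14,0.27,0],[1,0.55,-0.17,0.34,0],[1,0.62,-0.19,0.4,0],[1,0.68,-0.21,0.44,0]]]' ; python3 plan.py 9 70
```

```text
clock: 29.55
eef_pos: [0.3442, 0.2796, 0.2126]
eef_rot: [0.238, 2.883, 0.303]
force: [1.1, 0.3, -0.4]
finger_gap: 0.088
t 29.55 p [0.3442 0.2796 0.2126] F [ 1.1  0.3 -0.4] gap 0.088
q [-0.394  0.538 -0.655  2.397  1.615  0.403 -1.075]
x [-0.96   0.184 -0.212] y [0.136 0.965 0.222] z [ 0.245  0.185 -0.952] tilt 17.9
4 best 1.45 rows 21.0 [ 0.39  0.75 -1.47  2.56  1.12  0.84 -0.55] [0.27 0.08 0.21] [((-1, -1, 0), 3), ((-1, -1, -1), 6), ((-1, 1, -1), 3), ((-1, -1, -1), 6), ((0, -1, 0), 3)]
[-0.27 -0.27  0.  ] 3 [ 0.521 -0.74  -0.289]
[-0.22 -0.22 -0.22] 6 [ 0.541 -0.726  0.286]
```

```bash
sed -i 's/(P\[:,2\]>.16)/(P[:,2]>.11)/' bsim.py; python3 plan.py 7 90
```

```text
t 29.55 p [0.3442 0.2796 0.2126] F [ 1.1  0.3 -0.4] gap 0.088
q [-0.394  0.538 -0.655  2.397  1.615  0.403 -1.075]
x [-0.96   0.184 -0.212] y [0.136 0.965 0.222] z [ 0.245  0.185 -0.952] tilt 17.9
4 best 0.55 rows 18.0 [ 0.07  0.87 -1.47  2.56  1.21  0.94 -0.93] [0.25 0.15 0.18] [((-1, -1, 0), 3), ((-1, -1, -1), 3), ((-1, 0, -1), 3), ((-1, -1, -1), 6), ((-1, -1, -1), 3)]
[-0.27 -0.27  0.  ] 3 [ 0.521 -0.74  -0.289]
[-0.22 -0.22 -0.22] 3 [ 0.541 -0.726  0.286]
```

Execute the first step, gently.

```bash
python3 -m handwheel '[[[1,0.05,-0.07,-0.03,0],[1,0.1,-0.15,-0.06,0],[1,0.16,-0.22,-0.09,0],[1,0.22,-0.3,-0.12,0]]]' ; python3 plan.py 7 90
```

```text
clock: 30.05
eef_pos: [0.2766, 0.2055, 0.2403]
eef_rot: [0.249, 2.918, 0.262]
force: [-85.7, 59.2, 7.1]
finger_gap: 0.088
t 30.05 p [0.2766 0.2055 0.2403] F [-85.7  59.2   7.1] gap 0.088
q [ 0.056  0.64  -1.474  2.559  1.355  0.828 -1.064]
x [-0.966  0.184 -0.184] y [0.148 0.97  0.192] z [ 0.214  0.158 -0.964] tilt 15.4
3 best 1.19 rows 15.0 [-0.15  0.97 -1.47  2.56  1.29  1.01 -1.2 ] [0.22 0.21 0.15] [((-1, -1, -1), 6), ((-1, 0, -1), 3), ((-1, -1, 0), 3), ((-1, 0, -1), 3)]
[-0.22 -0.22 -0.22] 6 [ 0.53  -0.719  0.325]
[-0.27  0.   -0.27] 3 [ 0.772 -0.228  0.504]
```

```bash
python3 -m handwheel '[[[1,0,0,0,0]]]' ; python3 -c "
from h import *
st()"
```

```text
clock: 30.18
eef_pos: [0.2783, 0.2042, 0.2406]
eef_rot: [0.252, 2.913, 0.261]
force: [0.2, 0.2, -0.3]
finger_gap: 0.0878
t 30.18 p [0.2783 0.2042 0.2406] F [ 0.2  0.2 -0.3] gap 0.0878
q [ 0.059  0.638 -1.473  2.56   1.359  0.83  -1.066]
x [-0.964  0.187 -0.188] y [0.15  0.97  0.192] z [ 0.219  0.157 -0.963] tilt 15.6
```

```bash
python3 -m handwheel '[[[1,0.02,-0.03,0.013,0],[1,0.045,-0.06,0.026,0],[1,0.065,-0.09,0.04,0],[1,0.09,-0.12,0.055,0],[1,0.12,-0.16,0.07,0]]]' ; python3 plan.py 7 90
```

```text
clock: 30.8
eef_pos: [0.2743, 0.1919, 0.2325]
eef_rot: [0.237, 2.956, 0.227]
force: [-1.3, -0.3, 0.1]
finger_gap: 0.0882
t 30.8 p [0.2743 0.1919 0.2325] F [-1.3 -0.3  0.1] gap 0.0882
q [ 0.088  0.661 -1.474  2.559  1.321  0.823 -0.997]
x [-0.973  0.17  -0.153] y [0.144 0.976 0.164] z [ 0.178  0.138 -0.974] tilt 13.0
2 best 0.96 rows 15.0 [-0.67  0.79 -1.47  2.56  1.15  0.89 -1.63] [0.07 0.28 0.2 ] [((-1, -1, -1), 6), ((-1, 0, -1), 3), ((-1, 0, 0), 6)]
[-0.22 -0.22 -0.22] 6 [ 0.525 -0.704  0.362]
[-0.27  0.   -0.27] 3 [ 0.757 -0.207  0.535]
```

```bash
python3 -m handwheel '[[[1,0.04,-0.055,0.03,0],[1,0.08,-0.11,0.06,0],[1,0.15,-0.2,0.1,0],[1,0.25,-0.33,0.17,0]]]' ; python3 plan.py 7 90
```

```text
clock: 31.3
eef_pos: [0.2808, 0.1637, 0.2217]
eef_rot: [0.241, 2.998, 0.189]
force: [-0.7, -0.5, -0.9]
finger_gap: 0.0882
t 31.3 p [0.2808 0.1637 0.2217] F [-0.7 -0.5 -0.9] gap 0.0882
q [ 0.175  0.699 -1.473  2.559  1.292  0.822 -0.887]
x [-0.979  0.166 -0.117] y [0.15  0.979 0.135] z [ 0.137  0.114 -0.984] tilt 10.3
3 best 0.25 rows 12.0 [-0.74  0.8  -1.47  2.56  1.15  0.91 -1.7 ] [0.06 0.28 0.19] [((-1, -1, -1), 3), ((-1, 1, -1), 3), ((-1, -1, 0), 3), ((-1, 0, 0), 3)]
[-0.22 -0.22 -0.22] 3 [ 0.51  -0.693  0.402]
[-0.22  0.22 -0.22] 3 [0.693 0.381 0.527]
```

```bash
python3 -m handwheel '[[[1,0.04,-0.055,0.03,0],[1,0.09,-0.11,0.06,0],[1,0.17,-0.2,0.12,0],[1,0.27,-0.33,0.2,0]]]' ; python3 plan.py 7 90
```

```text
clock: 31.8
eef_pos: [0.2891, 0.1304, 0.2065]
eef_rot: [0.242, 3.042, 0.158]
force: [0.9, 0.1, -0.3]
finger_gap: 0.0881
t 31.8 p [0.2891 0.1304 0.2065] F [ 0.9  0.1 -0.3] gap 0.0881
q [ 0.277  0.758 -1.473  2.559  1.279  0.839 -0.77 ]
x [-0.984  0.162 -0.077] y [0.153 0.982 0.11 ] z [ 0.094  0.096 -0.991] tilt 7.7
2 best 0.79 rows 12.0 [-0.37  0.98 -1.47  2.56  1.31  1.03 -1.41] [0.18 0.25 0.15] [((-1, 0, -1), 3), ((0, 1, 1), 3), ((-1, -1, -1), 6)]
[-0.27  0.   -0.27] 3 [ 0.713 -0.176  0.603]
[0.   0.27 0.27] 3 [ 0.057  0.733 -0.601]
```

```bash
python3 -m handwheel '[[[1,0.06,-0.015,0.05,0],[1,0.12,-0.03,0.1,0],[1,0.22,-0.05,0.19,0],[1,0.35,-0.09,0.3,0]]]' ; python3 plan.py 7 90
```

```text
clock: 32.3
eef_pos: [0.2788, 0.1777, 0.1506]
eef_rot: [0.247, 3.082, 0.115]
force: [0.1, -0.2, 0.1]
finger_gap: 0.0881
t 32.3 p [0.2788 0.1777 0.1506] F [ 0.1 -0.2  0.1] gap 0.0881
q [ 0.046  0.985 -1.472  2.559  1.396  1.034 -1.049]
x [-0.986  0.161 -0.041] y [0.157 0.985 0.078] z [ 0.053  0.07  -0.996] tilt 5.1
1 best 0.84 rows 6.0 [-0.1   1.12 -1.47  2.56  1.38  1.13 -1.19] [0.24 0.2  0.11] [((-1, 0, 0), 3), ((0, -1, -1), 3)]
[-0.38  0.    0.  ] 3 [ 0.937 -0.149 -0.05 ]
[ 0.   -0.27 -0.27] 3 [-0.08  -0.714  0.622]
```

```bash
python3 -m handwheel '[[[1,0.08,-0.012,-0.004,0],[1,0.16,-0.025,-0.008,0],[1,0.3,-0.05,-0.015,0],[1,0.45,-0.07,-0.02,0]]]' ; python3 plan.py 7 90
```

```text
clock: 32.8
eef_pos: [0.1878, 0.2351, 0.1906]
eef_rot: [0.25, 3.108, 0.063]
force: [0.0, 0.4, 0.4]
finger_gap: 0.0882
t 32.8 p [0.1878 0.2351 0.1906] F [0.  0.4 0.4] gap 0.0882
q [-0.268  0.817 -1.472  2.559  1.218  0.919 -1.271]
x [-0.987  0.16  -0.02 ] y [0.159 0.986 0.042] z [ 0.027  0.038 -0.999] tilt 2.7
0 best 0.9 rows 3.0 [-0.38  0.97 -1.47  2.56  1.27  1.02 -1.41] [0.17 0.25 0.15] [((-1, -1, -1), 3)]
[-0.22 -0.22 -0.22] 3 [ 0.465 -0.651  0.512]
```

```bash
python3 -m handwheel '[[[1,0.04,-0.055,0.045,0],[1,0.08,-0.11,0.09,0],[1,0.15,-0.2,0.16,0]]]' ; python3 -c "
from h import *
st()
s=load('scene0.npz');t=load('top0.npz')
# tube long: measure
crop(t,200,180,260,260,9,'pics/t_tube.png'); crop(s,385,245,445,305,10,'pics/s_tubeL.png')"
```

```text
clock: 33.17
eef_pos: [0.1757, 0.239, 0.1671]
eef_rot: [-0.251, -3.129, 0.002]
force: [0.9, -0.6, 1.4]
finger_gap: 0.0882
t 33.17 p [0.1757 0.239  0.1671] F [ 0.9 -0.6  1.4] gap 0.0882
q [-0.338  0.913 -1.472  2.56   1.237  0.982 -1.351]
x [-0.987  0.159  0.002] y [ 0.159  0.987 -0.002] z [-0.002 -0.001 -1.   ] tilt 0.2
```

View pics/t_tube.png

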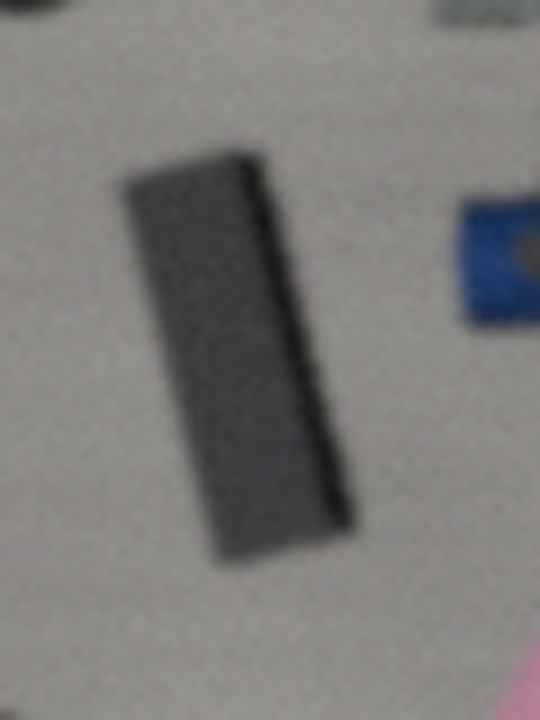

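View pics/s_tubeL.png

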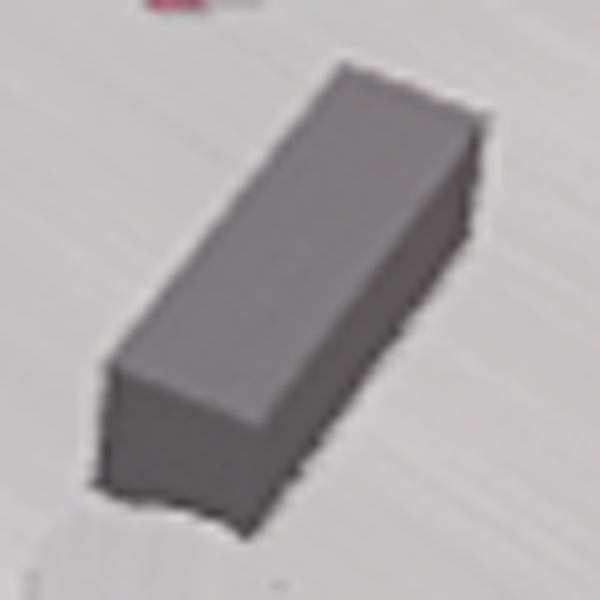

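```bash
python3 - <<'E'
from h import *
s=load('scene0.npz');t=load('top0.npz')
S=lambda x,y:(385+(x-4.5)/10,245+(y-4.5)/10); T=lambda x,y:(200+(x-4)/9,180+(y-4)/9)
pr=[((265,422),(125,183)),((110,365),(237,152)),((342,65),(325,545)),((487,118),(222,562))]
C=[]
for a,b in pr:
    P,e=tri(s,S(*a),t,T(*b)); C.append(P); print(P.round(4),round(e,4))
C=np.array(C); print(C.mean(0)); ax=(C[0]+C[1]-C[2]-C[3])/2; print(ax,np.linalg.norm(ax),np.degrees(np.arctan2(ax[1],ax[0])))
print([onz(s,S(*a),.045)[:2].round(4) for a,_ in pr],[onz(t,T(*b),.045)[:2].round(4) for _,b in pr])
x=np.mean([onz(s,S(*a),.045)[:2] for a,_ in pr],0);y=np.mean([onz(t,T(*b),.045)[:2] for _,b in pr],0);print(x,y)
E
```

```text
[0.5174 0.3622 0.042 ] 0.0024
[0.5295 0.3201 0.0403] 0.0009
[0.3848 0.2827 0.0416] 0.0056
[0.3762 0.3235 0.0422] 0.0014
[0.45199237 0.3221198  0.04151246]
[ 0.14292945  0.03800854 -0.00075773] 0.1478987846567539 14.891745604401564
[array([0.519 , 0.3648]), array([0.5332, 0.3236]), array([0.3907, 0.2836]), array([0.3785, 0.3258])] [array([0.518 , 0.3604]), array([0.5295, 0.3186]), array([0.383 , 0.2841]), array([0.3768, 0.3223])]
[0.45535296 0.32444699] [0.45183662 0.32133113]
```

```bash
python3 - <<'E'
from h import *
s=load('scene0.npz');t=load('top0.npz')
crop(s,232,185,302,240,11,'pics/s_lane.png'); crop(t,310,130,390,185,10,'pics/t_lane.png')
f=lambda x,y:(220+(x-2)/5,170+(y-2)/5); g=lambda x,y:(200+(x-1.5)/4,90+(y-1.5)/4)
for n,a,b in [("near rail up end",(183,105),(718,298)),("far rail up end",(92,150),(712,213))]:
    print(n,*[np.round(k,4) for k in tri(s,f(*a),t,g(*b))])
E
```

```text
near rail up end [ 0.6244 -0.1854  0.1287] 0.0013
far rail up end [ 0.6931 -0.1821  0.1264] 0.0019
```

View pics/s_lane.png

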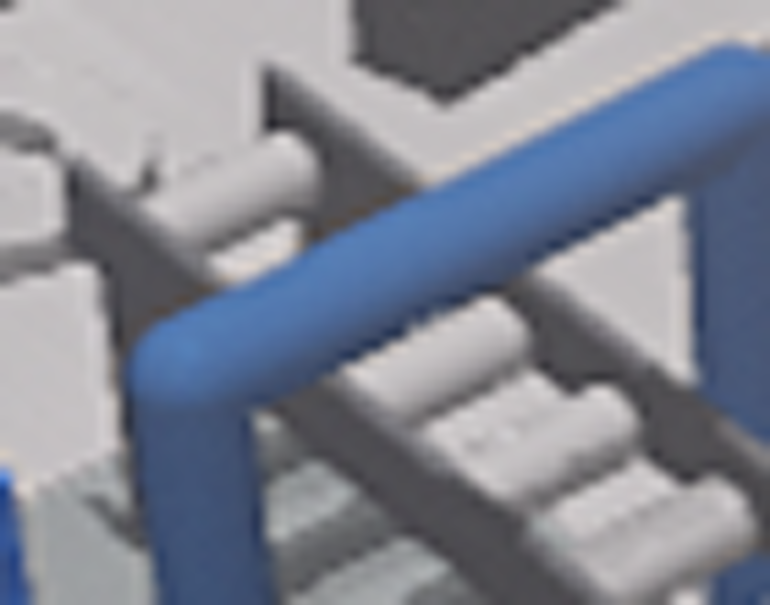

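View pics/t_lane.png

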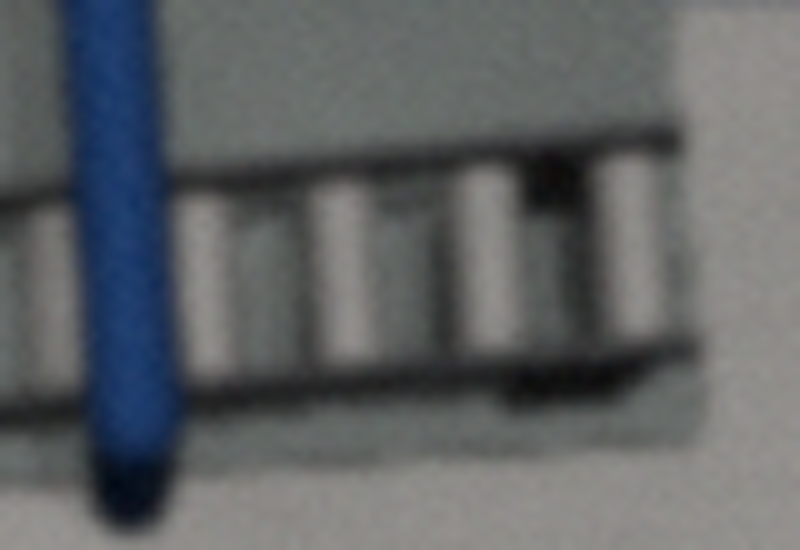

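```bash
python3 - <<'E'
from h import *
t=load('top0.npz')
T=lambda x,y:(310+(x-4.5)/10,130+(y-4.5)/10)
for xx in (0,250,400,680):
    k=xx/685
    a=onz(t,T(xx,205-67*k),.128-.0); 
    y=a[1]; z=.1275-(y+.184)*np.tan(np.radians(8))
    print(xx,"far",onz(t,T(xx,207-69*k),z).round(4),"near",onz(t,T(xx,413-68*k),z).round(4),"z",round(z,4))
# rollers in top: centre pixel -> position at roller top z
for c in (208,343,490,635): 
    P=onz(t,T(c,270),.115-.012-0); print("roller",P.round(4))
print("hoop",onz(t,T(125,290),.19).round(4))
E
```

```text
0 far [0.6753 0.0354 0.0968] near [0.6079 0.0354 0.0968] z 0.0968
250 far [ 0.681  -0.0455  0.1079] near [ 0.614  -0.0451  0.1079] z 0.1079
400 far [ 0.6843 -0.0933  0.1146] near [ 0.6176 -0.0928  0.1146] z 0.1146
680 far [ 0.6904 -0.1811  0.1271] near [ 0.6243 -0.1803  0.1271] z 0.1271
roller [ 0.6533 -0.032   0.103 ]
roller [ 0.6531 -0.0756  0.103 ]
roller [ 0.6529 -0.123   0.103 ]
roller [ 0.6528 -0.1698  0.103 ]
hoop [ 0.6314 -0.0044  0.19  ]
```

```bash
cat > t5.py <<'E'
from bsim import *
q=np.array([[-0.338,0.913,-1.472,2.56,1.237,0.982,-1.351]])
def go(q,p,az,n):
    # az: azimuth of tool y
    a=np.radians(az); y=np.array([np.cos(a),np.sin(a),0]); z=np.array([0,0,-1.]); x=np.cross(y,z)
    M=np.c_[x,y,z][None]
    for _ in range(n): q=rowb(q,np.array([p]),M)
    P,M2,_,E=fkj(q); print(q[0].round(2),P[0].round(3),"y",M2[0][:,1].round(2),"z",M2[0][:,2].round(2),"elbow",E[0].round(2),"valid",valid(q)); return q
q=go(q,[.35,.30,.25],90,4)
q=go(q,[.453,.323,.15],104.9,5)
q=go(q,[.453,.323,.034],104.9,3)
q=go(q,[.453,.323,.32],104.9,6)
q1=q
for fin in (183.7,):
    q=go(q1,[.55,.1,.32],150,6)
    q=go(q,[.653,-.108,.30],fin,8)
    q=go(q,[.653,-.108,.151],fin,4)
q=go(q1,[.55,.1,.32],50,8)
q=go(q,[.653,-.108,.30],3.7,8)
q=go(q,[.653,-.108,.151],3.7,4)
E
python3 t5.py
```

```text
[-0.03  0.89 -1.47  2.02  0.97  1.22 -0.33] [0.35 0.3  0.25] y [0. 1. 0.] z [ 0.  0. -1.] elbow [ 0.44 -0.    0.7 ] valid [ True]
[-0.05  1.13 -1.36  1.84  1.18  1.27  0.05] [0.453 0.323 0.15 ] y [-0.26  0.97 -0.  ] z [ 0. -0. -1.] elbow [0.51 0.01 0.59] valid [False]
[-0.09  1.29 -1.24  1.87  1.39  1.18 -0.05] [0.453 0.323 0.034] y [-0.26  0.97 -0.  ] z [-0. -0. -1.] elbow [0.54 0.03 0.5 ] valid [False]
[-0.01  0.89 -1.46  1.66  0.9   1.43  0.25] [0.453 0.323 0.32 ] y [-0.26  0.97  0.  ] z [ 0.  0. -1.] elbow [ 0.44 -0.02  0.7 ] valid [ True]
[ 0.43  0.9  -1.47  1.65  0.9   1.44  1.48] [0.55 0.1  0.32] y [-0.87  0.5   0.  ] z [ 0.  0. -1.] elbow [ 0.39 -0.2   0.7 ] valid [ True]
[ 0.66  1.05 -1.47  1.36  1.04  1.59  2.53] [ 0.653 -0.108  0.3  ] y [-1.   -0.06 -0.  ] z [ 0.  0. -1.] elbow [ 0.37 -0.31  0.63] valid [ True]
[ 0.66  1.21 -1.37  1.5   1.2   1.41  2.43] [ 0.653 -0.108  0.151] y [-1.   -0.06  0.  ] z [-0. -0. -1.] elbow [ 0.41 -0.34  0.54] valid [False]
[ 0.4   0.82 -1.32  1.65  0.81  1.33 -0.18] [0.55 0.1  0.32] y [0.64 0.77 0.  ] z [ 0.  0. -1.] elbow [ 0.37 -0.18  0.73] valid [ True]
[ 0.58  0.88 -1.09  1.36  0.78  1.36 -0.45] [ 0.653 -0.108  0.3  ] y [ 1.    0.06 -0.  ] z [-0. -0. -1.] elbow [ 0.35 -0.26  0.7 ] valid [False]
[ 0.56  1.04 -1.    1.51  0.94  1.12 -0.57] [ 0.653 -0.108  0.151] y [1.   0.06 0.  ] z [ 0. -0. -1.] elbow [ 0.4  -0.28  0.63] valid [False]
```

```bash
python3 -m handwheel '[[[1,-0.13,0.06,0,-0.1],[1,-0.26,0.13,0,-0.25],[1,-0.39,0.19,0,-0.4],[1,-0.52,0.25,0,-0.53],[1,-0.65,0.317,0,-0.533],[1,-0.65,0.317,0.02,-0.533]]]' >/dev/null; python3 -c "
from h import *
s,M=st(); to(M,s['eef_pos'],[.453,.323,.10]); print('az y',np.degrees(np.arctan2(M[1,1],M[0,1])))
from workcell import bot
c=bot.read_camera('scene');crop(c,370,200,470,300,7,'pics/s7.png')"
```

```text
t 33.92 p [0.4553 0.3233 0.1586] F [-0.9  0.7  0.2] gap 0.0879
q [-0.039  1.137 -1.397  1.826  1.179  1.309  0.052]
x [-0.968 -0.252  0.002] y [-0.252  0.968  0.001] z [-0.002  0.    -1.   ] tilt 0.1
units xyz [0.0054 0.0007 0.1465]
az y 104.6171869281898
```

View pics/s7.png

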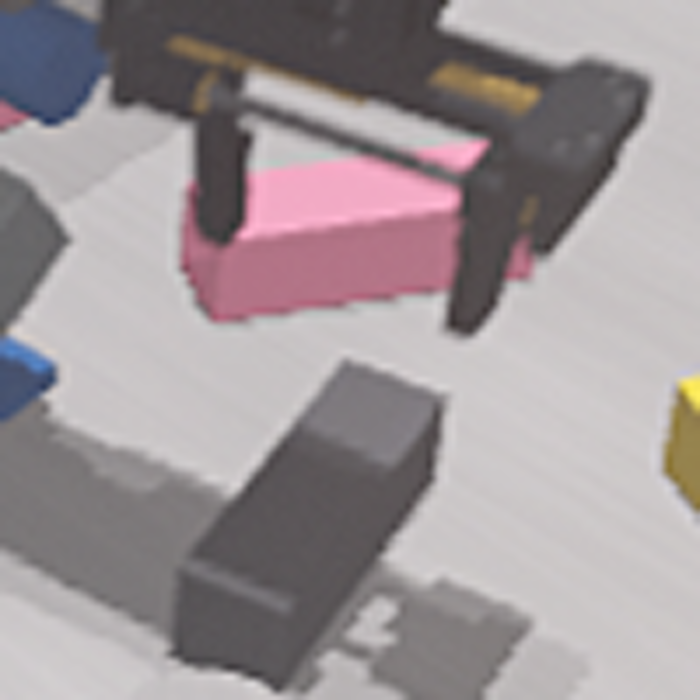

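```bash
python3 -m handwheel '[[[1,0.005,0,0.12,0],[1,0.005,0,0.22,0],[1,0.005,0,0.28,0],[1,0.005,0,0.305,0],[1,0.005,0,0.31,0]]]';  python3 -c "
from h import *
s,M=st()"
```

```text
clock: 34.6
eef_pos: [0.4499, 0.3232, 0.0355]
eef_rot: [0.406, -3.113, -0.001]
force: [-0.3, 0.8, 1.1]
finger_gap: 0.0881
t 34.6 p [0.4499 0.3232 0.0355] F [-0.3  0.8  1.1] gap 0.0881
q [-0.079  1.307 -1.269  1.882  1.396  1.209 -0.057]
x [-0.967 -0.257  0.002] y [-0.257  0.967  0.001] z [-0.002  0.    -1.   ] tilt 0.1
```

```bash
python3 -m handwheel '[[[0,0,0,0,0],[0,0,0,0,0],[0,0,0,0,0],[0,0,0,0,0],[0,0,0,0,0],[0,0,0,0,0]]]'; python3 -m handwheel '[[[0,0,0,-0.06,0],[0,0,0,-0.12,0],[0,0,0,-0.12,0]]]';  python3 -c "
from h import *
s,M=st()"
```

```text
clock: 35.35
eef_pos: [0.4507, 0.3226, 0.0363]
eef_rot: [-0.407, 3.115, -0.002]
force: [1.3, -3.8, 3.8]
finger_gap: 0.0449
clock: 35.72
eef_pos: [0.4505, 0.3242, 0.0847]
eef_rot: [-0.407, 3.115, 0.004]
force: [0.4, 0.8, -6.6]
finger_gap: 0.0448
t 35.73 p [0.4505 0.3242 0.0847] F [ 0.4  0.8 -6.6] gap 0.0448
q [-0.066  1.234 -1.318  1.874  1.31   1.238 -0.022]
x [-0.966 -0.257 -0.001] y [-0.257  0.966  0.003] z [ 0.     0.003 -1.   ] tilt 0.2
```

```bash
python3 -m handwheel '[[[0,0,0,-0.15,0],[0,0,0,-0.3,0],[0,0,0,-0.45,0],[0,0,0,-0.6,0],[0,0,0,-0.62,0],[0,0,0,-0.62,0]]]';  python3 -c "
from h import *
s,M=st(); to(M,s['eef_pos'],[.55,.12,.33])"
```

```text
clock: 36.48
eef_pos: [0.4507, 0.3221, 0.3301]
eef_rot: [0.406, -3.114, 0.004]
force: [-0.1, -0.4, -7.0]
finger_gap: 0.0448
t 36.48 p [0.4507 0.3221 0.3301] F [-0.1 -0.4 -7. ] gap 0.0448
q [-0.011  0.857 -1.431  1.648  0.858  1.417  0.281]
x [-0.966 -0.257  0.002] y [-0.257  0.966 -0.002] z [-0.001 -0.003 -1.   ] tilt 0.2
units xyz [-0.1103 -0.5521  0.0011]
```

```bash
python3 -m handwheel '[[[0,-0.02,-0.1,0,0.15],[0,-0.04,-0.2,0,0.35],[0,-0.06,-0.3,0,0.55],[0,-0.08,-0.4,0,0.75],[0,-0.1,-0.5,0,0.95],[0,-0.11,-0.55,0,1.0],[0,-0.11,-0.55,0,1.0]]]';  python3 -c "
from h import *
s,M=st(); to(M,s['eef_pos'],[.653,-.109,.30]); print('az y',np.degrees(np.arctan2(M[1,1],M[0,1])))"
```

```text
clock: 37.35
eef_pos: [0.5495, 0.1201, 0.3294]
eef_rot: [-0.817, -3.029, 0.003]
force: [-0.8, 0.9, -6.1]
finger_gap: 0.0446
t 37.35 p [0.5495 0.1201 0.3294] F [-0.8  0.9 -6.1] gap 0.0446
q [ 0.359  0.803 -1.305  1.624  0.79   1.346 -0.019]
x [-0.864  0.503  0.004] y [ 0.503  0.864 -0.003] z [-0.005 -0.001 -1.   ] tilt 0.3
units xyz [-0.5118 -0.3647  0.0726]
az y 59.81606483055345
```

```bash
python3 -m handwheel '[[[0,-0.1,-0.07,0,0.2],[0,-0.2,-0.14,0,0.4],[0,-0.3,-0.22,0,0.6],[0,-0.4,-0.29,0,0.8],[0,-0.51,-0.36,0,1.0],[0,-0.51,-0.365,0,1.0]]]' >/dev/null; python3 -m handwheel '[[[0,0,0,0,0.2],[0,0,0,0,0.247],[0,0,0,0,0.247]]]'; python3 -c "
from h import *
s,M=st(); to(M,s['eef_pos'],[.653,-.109,.22]); print('az y',np.degrees(np.arctan2(M[1,1],M[0,1])))
from workcell import bot
c=bot.read_camera('top');np.savez('t8.npz',**c);crop(c,260,100,420,220,5,'pics/t8.png')
c=bot.read_camera('scene');np.savez('s8.npz',**c);crop(c,180,110,340,270,4.5,'pics/s8.png')"
```

```text
clock: 38.48
eef_pos: [0.6526, -0.105, 0.3313]
eef_rot: [-2.14, -2.298, 0.0]
force: [0.2, -0.0, -6.1]
finger_gap: 0.0447
t 38.48 p [ 0.6526 -0.105   0.3313] F [ 0.2 -0.  -6.1] gap 0.0447
q [ 0.562  0.838 -1.06   1.315  0.718  1.388 -0.399]
x [-0.071  0.997  0.001] y [ 0.997  0.071 -0.001] z [-0.002  0.001 -1.   ] tilt 0.1
units xyz [-0.0105  0.0008  0.2782]
az y 4.077922992865518
```

View pics/t8.png

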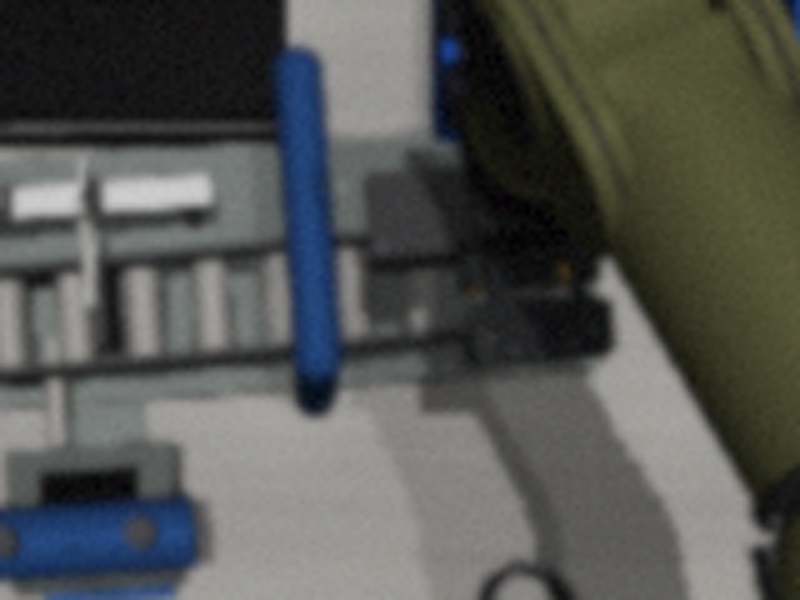

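View pics/s8.png

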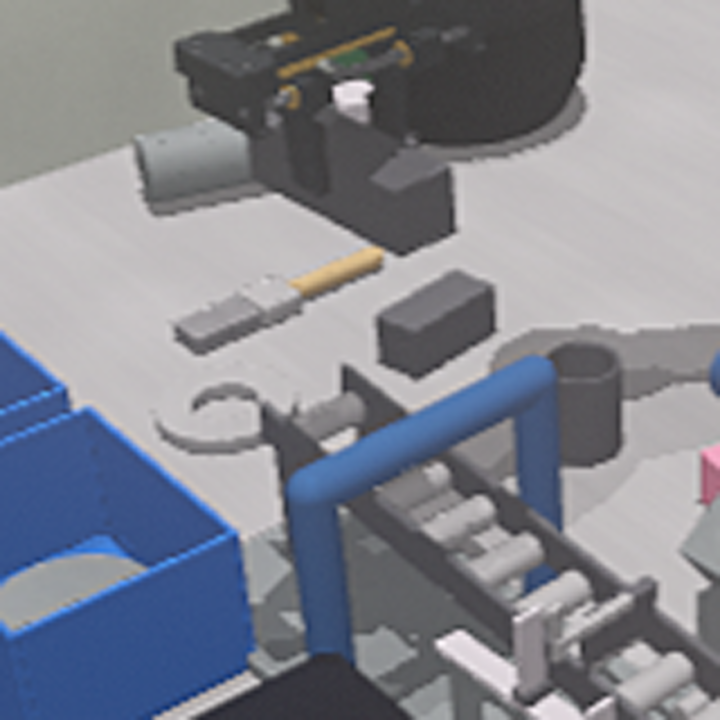

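```bash
python3 -m handwheel '[[[0,-0.008,0.001,0.13,0],[0,-0.008,0.001,0.26,0],[0,-0.008,0.001,0.36,0],[0,-0.008,0.001,0.4,0],[0,-0.008,0.001,0.41,0]]]' >/dev/null; python3 -c "
from h import *
s,M=st(); to(M,s['eef_pos'],[.653,-.108,.152])
from workcell import bot
c=bot.read_camera('top');np.savez('t9.npz',**c);crop(c,300,110,400,185,8,'pics/t9.png')
c=bot.read_camera('scene');np.savez('s9.npz',**c);crop(c,220,160,320,260,7,'pics/s9.png')"
```

```text
t 39.2 p [ 0.6535 -0.1095  0.1676] F [ 0.6 -0.3 -4.7] gap 0.0448
q [ 0.551  1.005 -0.967  1.495  0.881  1.118 -0.531]
x [-0.066  0.998  0.001] y [ 0.998  0.066 -0.001] z [-0.001  0.001 -1.   ] tilt 0.1
units xyz [ 0.0038 -0.001   0.039 ]
```

View pics/s9.png

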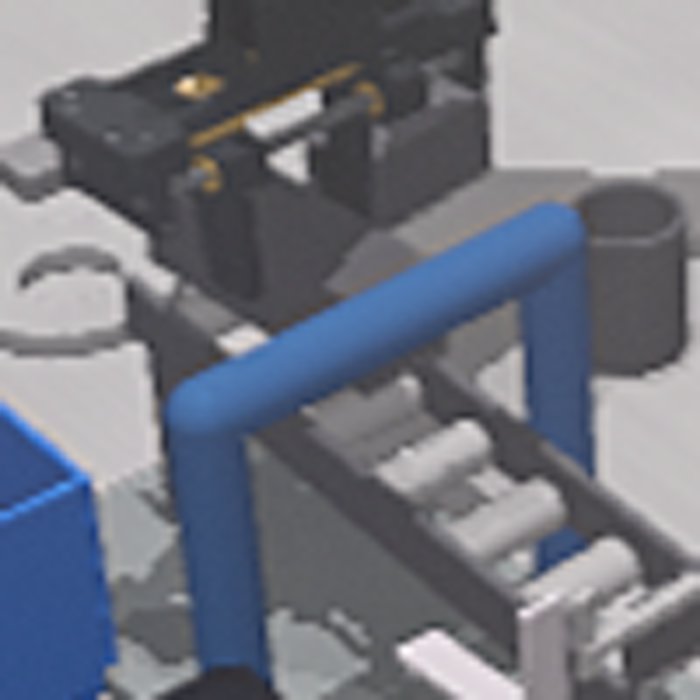

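View pics/t9.png

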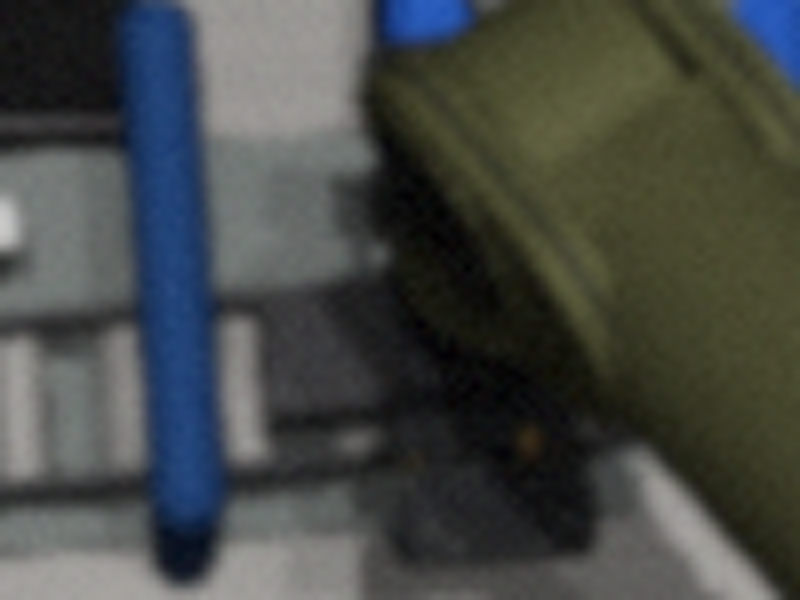

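```bash
python3 - <<'E'
from h import *
t=load('t9.npz')
I=t["image"].mean(2)
print(I[140:172,340].astype(int)); print(I[140:172,337].astype(int))
for P in ([.653-.0225,-.05,.177],[.653+.0225,-.05,.177],[.6483-.031,-.05,.1085],[.6483+.031,-.05,.1085]): print(proj(t,P))
E
```

```text
[106 104 104 100  90  66  47  46  43  53  57  58  60  60  60  58  60  58
  59  58  53  40  28  30  51  52  56  48  40  38  59  78]
[104 106 102 101  98  84  65  59  59  60  64  58  58  62  60  59  57  53
  61  64  61  47  35  34  46  53  54  60  43  41  51  69]
[[337.05780454 159.55680079]]
[[336.96917106 144.88144567]]
[[336.07026327 167.320888  ]]
[[335.95817007 148.2146208 ]]
```

```bash
python3 -m handwheel '[[[0,0,0,0.01,0],[0,0,0,0.02,0],[0,0,0,0.027,0],[0,0,0,0.027,0]]]'; python3 -m handwheel '[[[0,0,0,0.006,0],[0,0,0,0.006,0]]]';
```

```text
clock: 39.8
eef_pos: [0.6532, -0.1098, 0.1567]
eef_rot: [-2.146, -2.293, 0.001]
force: [0.3, -0.1, -6.8]
finger_gap: 0.0446
clock: 40.05
eef_pos: [0.6532, -0.1098, 0.1543]
eef_rot: [-2.146, -2.293, 0.0]
force: [-0.3, -0.1, -5.9]
finger_gap: 0.0449
```

```bash
python3 -m handwheel '[[[0,0,0,0.006,0],[0,0,0,0.006,0]]]'; python3 -m handwheel '[[[0,0,0,0.006,0],[0,0,0,0.006,0]]]'
```

```text
clock: 40.3
eef_pos: [0.6536, -0.1097, 0.1526]
eef_rot: [-2.147, -2.293, -0.0]
force: [-0.2, 0.0, -3.6]
finger_gap: 0.0447
clock: 40.55
eef_pos: [0.6537, -0.1095, 0.1502]
eef_rot: [-2.147, -2.293, -0.001]
force: [-0.1, -0.2, 0.1]
finger_gap: 0.0447
```

```bash
python3 -m handwheel '[[[0,0,0,0.006,0],[0,0,0,0.006,0]]]'
```

```text
clock: 40.8
eef_pos: [0.6537, -0.1095, 0.1474]
eef_rot: [-2.146, -2.293, -0.001]
force: [0.1, 0.9, -0.2]
finger_gap: 0.0444
```

```bash
python3 -m handwheel '[[[0,0,0,0.006,0],[0,0,0,0.006,0]]]'; python3 -m handwheel '[[[0,0,0,0.006,0],[0,0,0,0.006,0]]]'
```

```text
clock: 41.05
eef_pos: [0.6536, -0.1092, 0.1452]
eef_rot: [-2.146, -2.293, -0.002]
force: [-1.1, 1.2, 1.7]
finger_gap: 0.045
clock: 41.3
eef_pos: [0.6536, -0.1079, 0.145]
eef_rot: [-2.145, -2.293, -0.004]
force: [-4.7, 2.4, 13.2]
finger_gap: 0.0447
```

```bash
python3 -m handwheel '[[[1,0,0,-0.006,0],[1,0,0,-0.006,0],[1,0,0,-0.006,0],[1,0,0,-0.006,0],[1,0,0,-0.006,0],[1,0,0,-0.006,0]]]'; python3 -c "
from h import *
from workcell import bot
st()
c=bot.read_camera('scene');np.savez('s10.npz',**c);crop(c,220,160,340,280,6,'pics/s10.png')"
```

```text
clock: 42.05
eef_pos: [0.6533, -0.1097, 0.1449]
eef_rot: [-2.146, -2.293, -0.0]
force: [0.2, -0.3, -0.5]
finger_gap: 0.0884
t 42.05 p [ 0.6533 -0.1097  0.1449] F [ 0.2 -0.3 -0.5] gap 0.0884
q [ 0.546  1.031 -0.95   1.51   0.908  1.085 -0.551]
x [-0.066  0.998  0.001] y [ 0.998  0.066 -0.001] z [-0.001  0.001 -1.   ] tilt 0.1
```

View pics/s10.png

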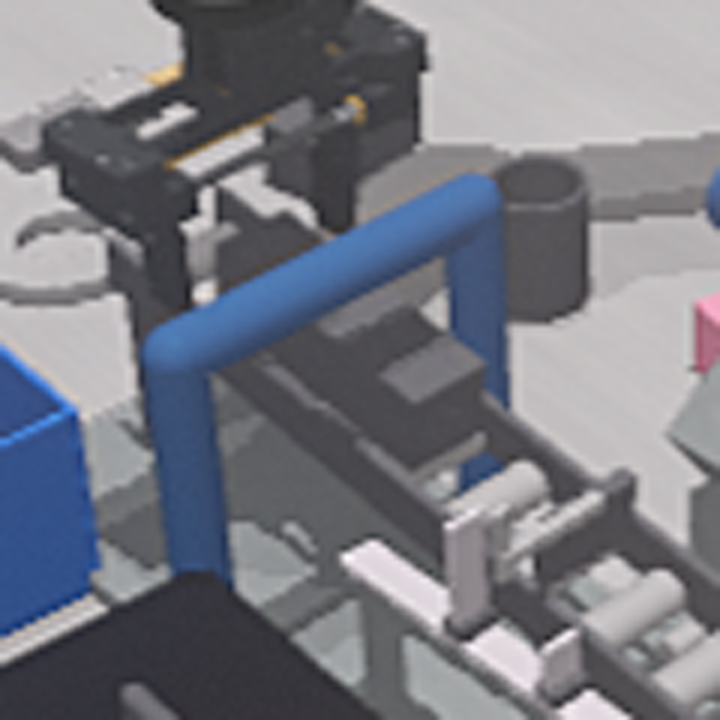

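```bash
python3 -m handwheel '[[[1,0,0,0,0],[1,0,0,0,0],[1,0,0,0,0],[1,0,0,0,0],[1,0,0,-0.1,0],[1,0,0,-0.2,0],[1,0,0,-0.3,0],[1,-0.15,-0.05,-0.45,0],[1,-0.35,-0.15,-0.5,0],[1,-0.5,-0.3,-0.5,0],[1,-0.5,-0.3,-0.5,0],[1,-0.5,-0.3,-0.5,0]]]'; python3 -c "
from h import *
from workcell import bot
st()
c=bot.read_camera('scene');np.savez('s11.npz',**c);crop(c,220,160,360,280,5.5,'pics/s11.png')
c=bot.read_camera('top');np.savez('t11.npz',**c);crop(c,235,120,335,195,8,'pics/t11.png')"
```

```text
clock: 43.6
eef_pos: [0.544, -0.3233, 0.3447]
eef_rot: [2.158, 2.283, -0.005]
force: [0.6, 0.5, -0.1]
finger_gap: 0.0883
t 43.6 p [ 0.544  -0.3233  0.3447] F [ 0.6  0.5 -0.1] gap 0.0883
q [ 0.979  0.799 -1.105  1.39   0.713  1.381 -0.074]
x [-0.056  0.998 -0.002] y [ 0.998  0.056 -0.002] z [-0.002 -0.002 -1.   ] tilt 0.2
```

View pics/s11.png

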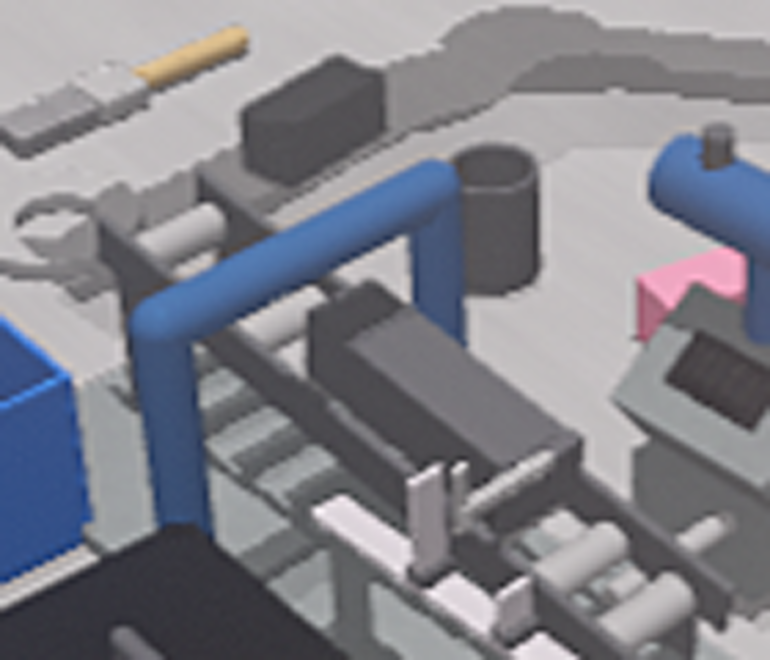

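View pics/t11.png

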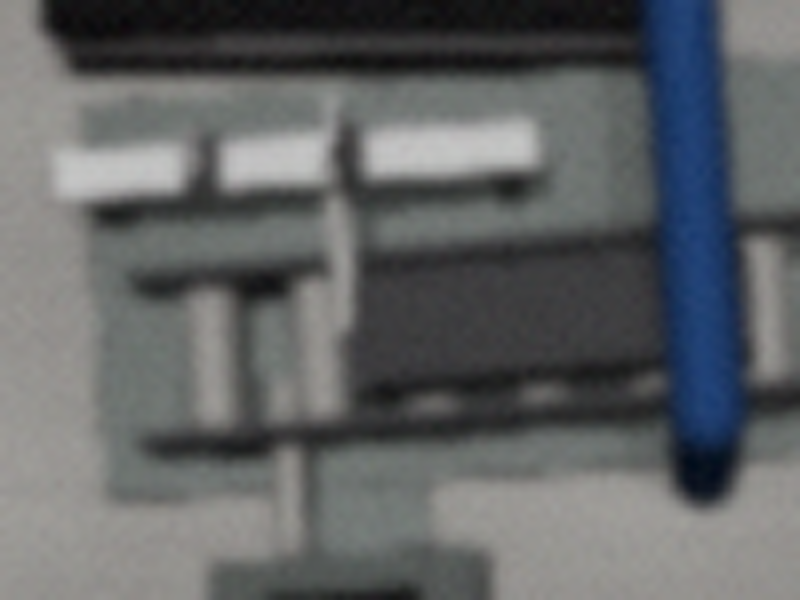

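```bash
python3 - <<'E'
from h import *
from workcell import bot
t5=load('t5.npz')
t=bot.read_camera('top');s=bot.read_camera('scene');s5=load('s5.npz')
g0=t5["image"].mean(2);g=t["image"].mean(2)
for r in (144,145,146,147): print(g0[r,272:282].astype(int),g[r,272:282].astype(int))
a=cv2.cvtColor(s5["image"],cv2.COLOR_RGB2GRAY)[240:258,298:320];b=cv2.cvtColor(s["image"],cv2.COLOR_RGB2GRAY)[240:258,298:320]
print(np.abs(a.astype(int)-b).mean())
crop(s,285,235,325,265,16,'pics/s12z.png'); cv2.imwrite('pics/s12.png',s["image"][:,:,::-1]); st()
E
```

```text
[ 67  67  77 101 124 116  97  72  61  63] [ 61  61  71  91 108 100  76  59  54  56]
[ 61  66  78 110 138 139 113  84  71  66] [ 56  64  74 102 132 124  95  71  58  58]
[ 86  89  97 119 147 149 132 104  88  84] [ 82  79  93 114 141 138 109  82  71  79]
[113 114 120 132 149 154 139 116 103  95] [103 106 110 128 145 138 117  96  83  86]
27.785353535353536
t 43.8 p [ 0.5477 -0.3153  0.345 ] F [-1.  -0.2  0.2] gap 0.0884
q [ 0.97   0.8   -1.11   1.392  0.711  1.38  -0.076]
x [-0.069  0.998  0.002] y [0.998 0.069 0.   ] z [ 0.     0.002 -1.   ] tilt 0.1
```

View pics/s12z.png

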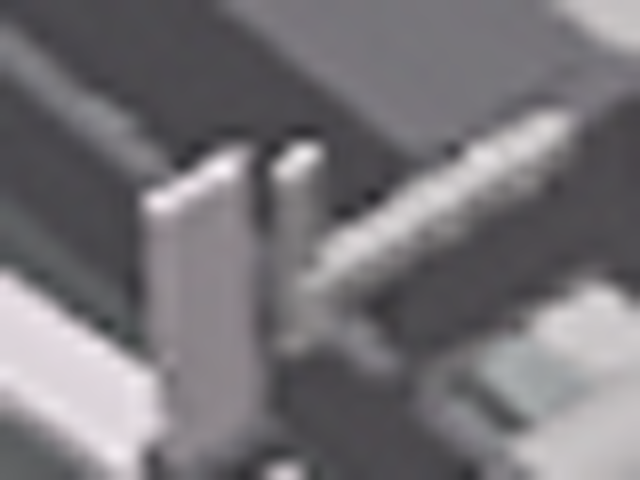

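View pics/s12.png

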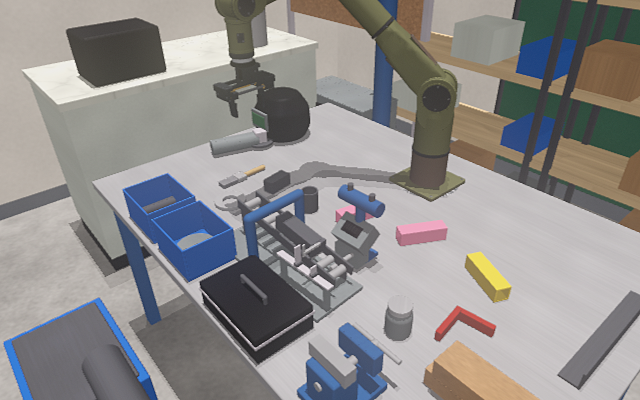

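```bash
python3 - <<'E'
from workcell import bot
print(bot.sign_off())
E
```

```text
the job is handed in; nothing more can be done
None
```

The stop is set to the tall flag, and the long tube is loaded and resting against it. I handed the job in at about 44 s of the 72 s; no verdict came back.

**Stop:** I rolled the thumbwheel with the closed fingertips, leaning about 32 degrees, in two strokes towards -y. The stop moved about 21 mm. My last image measurements put the pointer level with the tall flag to within about 1 mm. The side view, which depends on an assumed tip height, suggested it could be about 1.3 mm past. The stop had not moved noticeably after the tube reached it.

**Tube:** I gripped the grey long tube, laid it on the upper lane and let it go. It rolled under the hoop, and the last two pictures show it against the stop. The short tube and the other loose things showed no sign of having been moved in the last scene picture. The gripper was clear of everything at the end.

**Force and joint range:** The moves offer no tilt command, so I leaned and straightened the tool by pushing the arm against its joint limits. Two things from that could count against the result:
- **Wrist force:** joint 3 ran into its limit twice, with brief wrist spikes of about 37 N and then 104 N (limit 120 N). The second was gone at the next reading; both looked like shock rather than contact.
- **Joint range:** joint 3 read -1.474, against a stated range of -1.47.

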